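# Load two dishwasher tablets through the twist chute of a dispenser

### The job

Load the wire dishwasher-tablet dispenser: first the blue-and-white tablet, then, once that one has come to rest at the bottom, the orange-and-white one. Guide the lower end of each tablet, in line with the slanted chute, into the mouth at the top before letting it go, turned so that the half twist of the chute brings it to rest in the bottom channel with its coloured side up: the blue one against the green stop at the outlet, the orange one right behind it. Leave the salt shaker, the cup and the spice jar where they stand.

Things in the scene. Friction and masses are not known exactly. Their poses are not given: they have to be found in the camera images.
- blue_mid (a point): centre of the blue-and-white dishwasher tablet, a hard two-layer block 14 mm thick (x), 32 wide (y), 42 long (z), 30 g. Its broad blue face looks along -x of this frame, its white face along +x. At the start it stands on end in one of the two rack pockets (which one varies), z up, centre 27 mm above the worktop, the upper 30 mm clear of the rack
- orange_mid (a point): centre of the orange-and-white dishwasher tablet, a hard two-layer block 14 mm thick (x), 32 wide (y), 42 long (z), 30 g. Its broad orange face looks along -x of this frame, its white face along +x. At the start it stands on end in one of the two rack pockets (which one varies), z up, centre 27 mm above the worktop, the upper 30 mm clear of the rack
- rack: white loading rack, a fixed block 50 mm (x) by 116 mm (y) by 18 mm high; origin at the centre of its underside. Two pockets 12 mm deep at y = +30 and -30 mm (35 by 17 mm, 3 mm wider than a tablet) hold the tablets upright, their coloured faces to the rack's -x. A tall fridge stands 0.25 m or more to its left, wall cabinets hang over the back of the worktop
- dispenser: fixed dispenser: chute of 4 mm slippery steel rods on a wooden base 90 (x) by 310 (y) by 10 mm; origin under its centre. From the mouth (+y end, high) it runs down to -y, 55 degrees below level, and in 200 mm twists half a turn about its length: the face underneath at the mouth comes out on top. It ends in a straight 22 degree channel. A tablet let go in the mouth slides down in about 1 s
- mouth (a point): centre of the chute's mouth, in the plane of its green rim, 0.31 m up. z points up out of the chute, 35 degrees from upright, to the dispenser's +y; x level, along the mouth's wide side; y across, to its upper side. Opening 49 (x) by 34 mm (y), 12 mm deeper 37 by 23 mm, straight for 25 mm. While held, a tablet's lower end must go 5 mm or more below the rim, its z axis within 20 degrees of this z
- outlet_place (a point): where the centre of the first tablet comes to rest, against the green stop at the lower end of the bottom channel
- second_place (a point): where the centre of the second tablet comes to rest, 42 mm up the channel behind the first
- salt_shaker: loose salt shaker, 44 mm wide, 90 mm tall, a bystander; origin under its centre
- cup_2: loose cream cup with a diamond pattern, 90 by 114 mm, 60 mm tall, a bystander; origin at its underside
- spice_jar: loose spice jar with a yellow cap, 42 mm wide, 106 mm tall, a bystander; origin under its centre
Things that resemble listed ones, but are neither listed nor needed, are in the scene too. Leave any brown look-alike of the part that bears orange_mid alone. Leave any purple look-alike of the part that bears blue_mid alone.

How it is judged:
On the way, in this order (a step that is already met when the one before it is completed fails the run):
1. the blue tablet is held in the mouth, in line with the chute (contact force between the fingers and tablet_blue above 0.3 N and z of blue_mid in the frame of mouth between -0.03 and 0.016 m and distance between blue_mid and mouth below 0.035 m and angle between the z axis of blue_mid and the z axis of mouth, either way round below 0.35 rad), for 0.1 s.
2. the blue tablet rests at the outlet, blue side up, while the orange one is not yet in the chute (distance between blue_mid and outlet_place below 0.015 m and angle between blue_mid's own x axis and vertical above 2.5 rad and linear speed of tablet_blue below 0.03 m/s and distance between orange_mid and mouth above 0.05 m), for 0.2 s.
3. the orange tablet is held in the mouth, in line with the chute (contact force between the fingers and tablet_orange above 0.3 N and z of orange_mid in the frame of mouth between -0.03 and 0.016 m and distance between orange_mid and mouth below 0.035 m and angle between the z axis of orange_mid and the z axis of mouth, either way round below 0.35 rad), for 0.1 s.
At the end, for the whole second after the job is handed in: the blue tablet's centre lies within 15 mm of its place at the outlet stop and the orange one's within 15 mm of the place behind it, both coloured side up (within about 35 degrees of level, the channel itself slopes 22 degrees) and at rest (distance between blue_mid and outlet_place below 0.015 m and distance between orange_mid and second_place below 0.015 m and angle between each of blue_mid, orange_mid's own x axis and vertical above 2.5 rad and linear speed of each of tablet_blue, tablet_orange below 0.03 m/s); the robot touches nothing.
It fails at once if the salt shaker is moved by more than 30 mm (distance of salt_shaker from where it was at the start of the episode above 0.03 m).
It fails at once if the cup is moved by more than 30 mm (distance of cup_2 from where it was at the start of the episode above 0.03 m).
It fails at once if the spice jar is moved by more than 30 mm (distance of spice_jar from where it was at the start of the episode above 0.03 m).
It also fails if it takes over 58 s, if anything falls off the work surface, if the arm or the gripper's body presses on something with over 40 N, if the wrist force passes 120 N, or if a joint passes its speed limit or range.

### The arm

A 7-joint arm with a two-finger parallel gripper is mounted at the origin on a cart in front of the work surface, level with it; the furniture and walls round the work are solid. World frame = base frame: x ahead of the robot, y to its left, z up, the work surface at z = 0. Lengths are in m, angles in rad, forces in N, time in s.
With the tool pointing down it reaches from about 0.4 to 0.85 m from the base axis. Payload 10.4 kg.
Tool frame: the origin (TCP) lies at the very end of the fingers, on their centre line; the grasp point (between the pads) lies 19 mm behind it; z points along the fingers, y is the direction in which the jaws open and shut (so a half turn about z gives the same grasp; the last joint's range is limited). The gripper opens to 85 mm and grips with 20 to 120 N. Pads are 22 mm wide; open, the fingers measure 114 mm over their backs; the gripper's body (76 mm by 85 mm) begins 54 mm behind the grasp point. The pads swing forward as they close: fully open they stand 13 mm farther back than shut.
Start: joints at [1.153, 0.332, -0.065, 1.46, 0.022, 1.35, -0.088], TCP at [0.24, -0.577, 0.231] pointing down, gripper open.
Joint ranges: [-2.6, 2.6], [-0.5, 2.12], [-1.47, 1.34], [0.16, 2.42], [-1.27, 4.41], [0.06, 2.06], [-2.6, 2.6]. Speed limits (rad/s): [2.22, 2.22, 2.79, 2.79, 3.14, 3.14, 3.14].

### API

Orientations are given as a unit quaternion [x, y, z, w].
In Python, from workcell import get_obs, camera, camera_info, hand_in gives the robot as it stands.
- The arm moves only by the tool move_arm, never from a script. Its argument "moves" is a list of rows, each a list of 3 entries, a list of its own where there are three numbers: the shift along the tool's x, y, z in units of 25 mm (1.0 is 25 mm), then the turn, a rotation vector about the tool's x, y, z in degrees, then the opening, from 0 (shut) to 1 (fully open). A call has 1 to 5 rows; each row shifts and turns the commanded pose from where the row before left it, along the tool's axes as they then stand; what a row does not reach is not made up. A row lasts 1/8 s, in which the tool goes at most 62.5 mm and 10.7 degrees, less where a joint would pass 70% of its speed; a pose out of reach is approached as far as the arm can. A call is refused whole if a number of a shift passes 1 or a number of a turn 10.7, either way. A call with a gripper value outside its range is refused whole. The fingers move at their own pace and stop on an object; "squeeze" is the grip in N (left out, the last holds). Time passes only in rows, so rows that do not move let the fingers close. It gives the time, the measured TCP pose, the force and the opening at its end, in the units of the state.
- get_obs(): the state, without advancing time (a new reading comes with each control period).
- camera(name): name is "scene" or "top"; returns the picture (420x560x3 uint8, red, green, blue); there is no depth.
- camera_info(name): a dict with "fx", "fy", "cx", "cy" (pixels), "origin" and "rotation" of the camera in the world. Camera axes: x right, y down, z forward; pixel columns grow to the right and rows downward; lengths in m; the calibration is good to about 2 mm. A picture is of the moment at which its call begins. camera_info takes no time and is no camera call.
- hand_in(): hands the job in, once; it reports no verdict.
The state is a dict: "clock": time; "joint_pos": joint angles; "joint_velocities": joint speeds; "tau": joint torques, N m; "position": TCP position; "ee_rot": TCP orientation; "ft_force": force on the tool from outside, world axes, zero at the start; "torque": the same for the moment, N m; "grip_width": opening from 0.0 (shut) to 1.0 (fully open).
Only numpy, scipy, OpenCV 4.12 (cv2) and the standard library are available. Lean on these libraries where they do the work, as an engineer would, in place of code of your own. Each camera call takes 0.05 s, during which the arm holds its last target. There are 200 camera calls.

## Working session

There is one attempt and no reset: what is moved stays moved. The work goes in short steps, Python scripts to look and compute and a tool call to move; the robot and the scene stay as the last step left them, time stands still between calls to the robot, and variables do not carry over. Pictures are saved under pics/ and viewed, about 8 in all and at most 12, crops included, and the job is handed in when it is done.

Besides the shell and the picture viewer there is one more tool, called after "Call:" as name(argument=value, ...) on one line, values as JSON. move_arm: Moves the arm, as the interface text tells. Its arguments: {"type":"object","properties":{"moves":{"type":"array","items":{"type":"array"}},"squeeze":{"type":"number"}},"required":["moves"]}

```bash
mkdir -p pics; ls; python3 - <<'E'
from workcell import *
import cv2
for n in("scene","top"):
    im=camera(n); cv2.imwrite(f"pics/{n}0.png",im[:,:,::-1]); i=camera_info(n); print(n,i)
print(get_obs())
E
```

```text
pics
scene {'fx': 465.6018901137699, 'fy': 465.6018901137699, 'cx': 278.4945532789162, 'cy': 211.50657737491278, 'origin': array([-0.47447003,  0.6380057 ,  0.78290063]), 'rotation': array([-0.39364658,  0.74968398, -0.47113884,  0.24707184])}
top {'fx': 534.556675114757, 'fy': 534.556675114757, 'cx': 281.11340749277804, 'cy': 214.33840725233787, 'origin': array([-0.3256809 , -0.48700461,  1.46554245]), 'rotation': array([ 0.81737481, -0.48529618,  0.16582848, -0.26246322])}
{'clock': 0.1, 'joint_pos': array([ 1.15337961,  0.33284004, -0.06469624,  1.46082559,  0.02159411,
        1.34986863, -0.08848881]), 'joint_velocities': array([ 0.00039831, -0.00165156, -0.00072295, -0.00121319, -0.00135771,
        0.00201102, -0.00153956]), 'tau': array([ 3.41371582e-03, -6.26746917e+01,  5.03903534e-02, -3.92427814e+01,
        1.63679692e-02,  7.01827972e-03,  2.18108573e-05]), 'position': array([ 0.24027776, -0.57662921,  0.23059104]), 'ee_rot': array([ 9.80575533e-01,  1.96140854e-01, -1.45985046e-04, -6.05931630e-04]), 'ft_force': array([-0.95044892,  0.39466022, -0.00938915]), 'torque': array([ 0.00308828, -0.01069249, -0.00283297]), 'grip_width': 0.9996746949208382}
```

View pics/scene0.png

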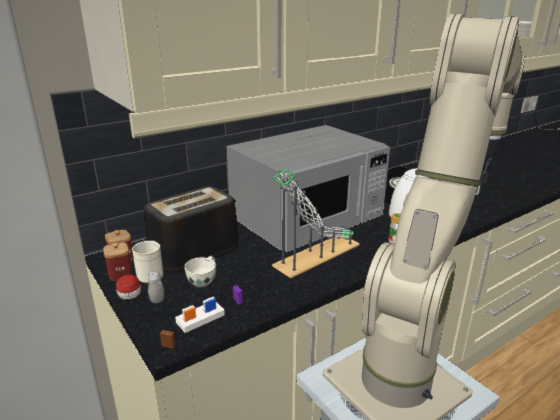

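View pics/top0.png

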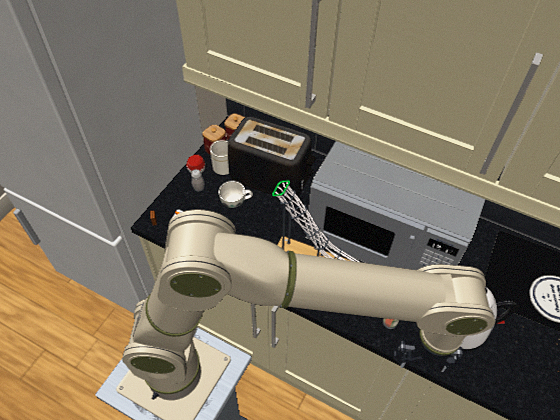

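Candidates in the scene picture: orange tablet (190,314), its brown look-alike (167,340); blue tablet (210,304), its purple look-alike (237,295). I choose the two tablets standing in the white rack. Next: the close crop and the measurements. The green rim is at about (285,178) in scene and (282,188) in top. The arm hides the rack in the top view.

```bash
cat > h.py <<'E'
import numpy as np, cv2
from workcell import *
from scipy.spatial.transform import Rotation as R
I={n:camera_info(n) for n in("scene","top")}
def ray(n,p):
    i=I[n]; d=R.from_quat(i["rotation"]).apply([(p[0]-i["cx"])/i["fx"],(p[1]-i["cy"])/i["fy"],1]); return np.array(i["origin"]),d/np.linalg.norm(d)
def onz(n,p,z):
    o,d=ray(n,p); return o+d*(z-o[2])/d[2]
def tri(ps,pt):
    o1,d1=ray("scene",ps);o2,d2=ray("top",pt)
    s=np.linalg.lstsq(np.c_[d1,-d2],o2-o1,rcond=None)[0]; a=o1+s[0]*d1;b=o2+s[1]*d2
    return (a+b)/2,np.linalg.norm(a-b)
def proj(n,P):
    i=I[n]; q=R.from_quat(i["rotation"]).inv().apply(np.array(P)-i["origin"]); return q[...,:2]/q[...,2:]*i["fx"]+[i["cx"],i["cy"]]
def mask(im,lo,hi):
    return cv2.inRange(cv2.cvtColor(im,cv2.COLOR_RGB2HSV),np.array(lo),np.array(hi))
def blobs(im,lo,hi,amin=8):
    n,l,s,c=cv2.connectedComponentsWithStats(mask(im,lo,hi)); return [(c[k].round(1).tolist(),s[k].tolist()) for k in range(1,n) if s[k][4]>=amin]
COL=dict(green=((45,120,60),(80,255,255)),orange=((8,150,140),(18,255,255)),blue=((105,150,80),(122,255,255)),wood=((8,80,120),(22,255,255)),red=((0,150,80),(6,255,255)))
E
python3 - <<'E'
from h import *
ims={n:cv2.imread(f"pics/{n}0.png")[:,:,::-1].copy() for n in I}
for n in I:
    for c in("green","orange","blue"): print(n,c,blobs(ims[n],*COL[c],amin=6)[:8])
a=cv2.resize(ims["scene"][240:360,110:260],None,fx=4,fy=4,interpolation=cv2.INTER_CUBIC)
b=cv2.resize(ims["scene"][165:275,265:365],None,fx=2,fy=2,interpolation=cv2.INTER_CUBIC)
c=cv2.resize(ims["top"][170:270,265:365],None,fx=2,fy=2,interpolation=cv2.INTER_CUBIC)
o=np.zeros((480,800,3),np.uint8);o[:,:600]=a;o[:220,600:]=b;o[240:440,600:]=c
cv2.imwrite("pics/crop0.png",o[:,:,::-1])
E
```

```text
scene green [([283.8, 176.9], [274, 170, 20, 15, 72]), ([392.4, 232.0], [391, 229, 4, 6, 15]), ([346.3, 234.3], [344, 233, 6, 3, 11])]
scene orange [([189.4, 313.7], [184, 307, 12, 15, 119])]
scene blue [([210.0, 304.6], [205, 298, 11, 14, 98])]
top green [([280.4, 187.7], [272, 180, 18, 16, 99])]
top orange [([235.3, 118.1], [233, 117, 5, 3, 13]), ([231.0, 127.1], [228, 126, 7, 3, 7]), ([213.2, 129.3], [211, 128, 5, 4, 15]), ([58.0, 290.6], [0, 208, 134, 146, 6066]), ([152.0, 213.8], [151, 211, 3, 7, 15]), ([176.7, 212.4], [175, 212, 4, 2, 7]), ([331.0, 254.5], [329, 253, 5, 4, 6]), ([4.0, 293.5], [1, 290, 8, 7, 19])]
top blue []
```

View pics/crop0.png

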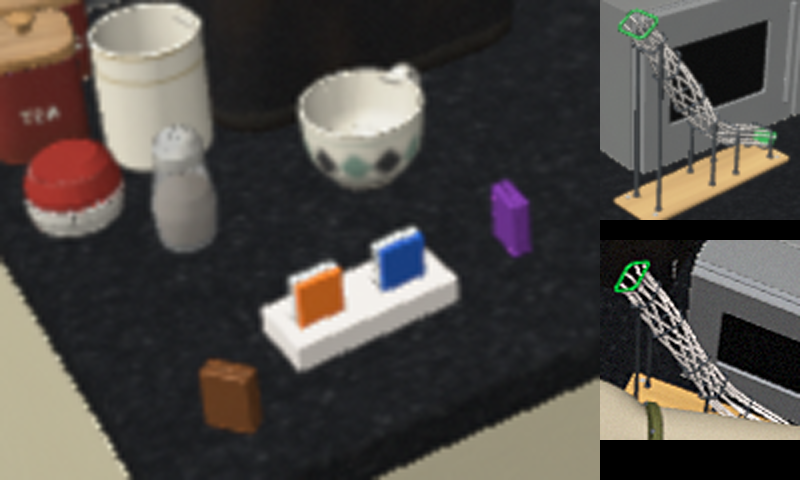

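The crop confirms orange tablet (189,314) and blue tablet (210,305) in the white rack, with blue in the right-hand pocket. Brown (167,340) and purple (237,295) stand free. The salt shaker is at (156,288) and the cup at (200,272).

```bash
python3 - <<'E'
from h import *
S=lambda u,v:(110+u/4-.4,240+v/4-.4)
np.set_printoptions(precision=4,suppress=True)
for nm,p,z in[("rack front bot",S(302,370),0),("rack right bot",S(459,297),0),("rack front top",S(301,347),.018),("rack left top",S(263,311),.018),("rack right top",S(459,277),.018)]: print(nm,onz("scene",p,z))
for nm,p in[("o",(189.4,313.7)),("b",(210,304.6))]: print(nm,onz("scene",p,.033))
print("salt",onz("scene",S(187,245),0),"cup",onz("scene",S(362,175),0),"brown",onz("scene",S(230,428),0),"purple",onz("scene",S(510,250),0))
W=lambda u,v:(265+(u-600)/2-.2,165+v/2-.2)
for q in((614,196),(652,218),(789,156)): print("wood",onz("scene",W(*q),.01))
g=tri((283.8,176.9),(280.4,187.7)); print("mouth",g)
# bbox centres
print(tri((283.5,177),(280.5,187.5)))
print("stop z~.07",onz("scene",(346.3,234.3),.075))
E
```

```text
rack front bot [0.4203 0.306  0.    ]
rack right bot [0.4283 0.1895 0.    ]
rack front top [0.42   0.3051 0.018 ]
rack left top [0.4665 0.3104 0.018 ]
rack right top [0.426  0.1898 0.018 ]
o [0.4414 0.2815 0.033 ]
b [0.4455 0.2209 0.033 ]
salt [0.5855 0.3172 0.    ] cup [0.5937 0.1799 0.    ] brown [0.3963 0.3638 0.    ] purple [0.4537 0.1358 0.    ]
wood [ 0.5549 -0.0475  0.01  ]
wood [ 0.4713 -0.0599  0.01  ]
wood [ 0.4928 -0.3596  0.01  ]
mouth (array([ 0.5073, -0.0578,  0.3096]), np.float64(0.00028577284513404093))
(array([ 0.5084, -0.0575,  0.3091]), np.float64(0.00018679628681735758))
stop z~.07 [ 0.4751 -0.2797  0.075 ]
```

Call:
move_arm(moves=[[[0.8,-0.98,-1],[0,0,0],0.52],[[0.8,-0.98,-1],[0,0,0],0.52],[[0.8,-0.98,-1],[0,0,0],0.52],[[0.8,-0.98,-1],[0,0,0],0.52],[[0.8,-0.98,-1],[0,0,0],0.52]], squeeze=25)

```text
clock: 0.72
position: [0.2857, -0.4242, 0.3568]
ee_rot: [0.981, 0.196, -0.0, -0.0]
ft_force: [0.6, -1.2, 0.4]
grip_width: 0.518
```

Call:
move_arm(moves=[[[0.8,-0.98,-1],[0,0,0],0.52],[[0.8,-0.98,0],[0,0,0],0.52],[[0.8,-0.98,0],[0,0,0],0.52],[[0.8,-0.98,0],[0,0,0],0.52],[[0.8,-0.98,0],[0,0,0],0.52]])

```text
clock: 1.35
position: [0.3309, -0.2727, 0.3811]
ee_rot: [0.981, 0.196, -0.0, -0.0]
ft_force: [0.7, 1.0, 1.1]
grip_width: 0.52
```

Call:
move_arm(moves=[[[0.8,-0.98,0],[0,0,0],0.52],[[0.8,-0.98,0],[0,0,0],0.52],[[0.8,-0.98,0],[0,0,0],0.52],[[0.8,-0.98,0],[0,0,0],0.52],[[0.8,-0.98,0],[0,0,0],0.52]])

```text
clock: 1.98
position: [0.376, -0.1212, 0.3811]
ee_rot: [0.981, 0.196, -0.0, 0.0]
ft_force: [0.7, 0.3, 0.0]
grip_width: 0.519
```

```bash
python3 - <<'E'
from h import *
im={n:camera(n) for n in I}
for n in I:
    cv2.imwrite(f"pics/{n}1.png",im[n][:,:,::-1])
    for c in("green","orange","blue"): print(n,c,blobs(im[n],*COL[c],amin=6))
print(proj("top",[[.451,.2194,.048],[.447,.279,.048],[.4751,-.2797,.075]]))
t=im["top"]
o=np.zeros((600,560,3),np.uint8);o[:420]=t;o[420:600,:300]=cv2.resize(t[180:240,130:230],None,fx=3,fy=3,interpolation=cv2.INTER_CUBIC)
cv2.imwrite("pics/top1c.png",o[:,:,::-1])
E
```

```text
scene green [([283.7, 176.8], [274, 170, 20, 15, 70]), ([392.3, 231.7], [390, 229, 5, 5, 14]), ([346.3, 234.3], [344, 233, 6, 3, 11])]
scene orange [([189.4, 313.8], [184, 307, 12, 15, 115])]
scene blue [([210.0, 304.6], [205, 298, 11, 14, 98])]
top green [([365.1, 270.9], [364, 269, 4, 5, 14]), ([363.0, 275.9], [361, 274, 5, 5, 11]), ([396.0, 306.0], [393, 303, 7, 8, 33])]
top orange [([12.5, 210.0], [11, 208, 4, 5, 8]), ([7.4, 222.6], [0, 213, 18, 21, 114]), ([181.8, 217.4], [178, 214, 7, 7, 26]), ([33.7, 288.6], [0, 223, 115, 127, 1620]), ([20.0, 308.5], [11, 303, 18, 10, 26]), ([1.8, 313.3], [1, 311, 3, 5, 12]), ([31.2, 312.7], [30, 311, 4, 4, 6]), ([7.2, 317.0], [2, 313, 11, 9, 33]), ([17.7, 316.2], [12, 314, 11, 6, 27]), ([41.2, 331.5], [38, 329, 7, 5, 13]), ([16.6, 332.2], [13, 330, 9, 6, 11]), ([30.7, 339.3], [23, 335, 15, 10, 36]), ([54.2, 337.8], [45, 334, 18, 9, 42]), ([10.6, 337.9], [7, 336, 8, 5, 18]), ([20.7, 339.4], [20, 338, 3, 4, 7]), ([55.4, 356.3], [39, 341, 41, 30, 119]), ([65.3, 344.3], [64, 342, 4, 6, 9]), ([25.6, 352.0], [18, 346, 15, 13, 47]), ([12.0, 350.2], 
[... 172 characters left out ...]
9]), ([107.5, 364.5], [106, 364, 4, 2, 6]), ([258.6, 401.4], [236, 369, 60, 51, 929]), ([87.2, 375.2], [85, 373, 6, 5, 9]), ([87.8, 391.3], [57, 374, 73, 45, 251]), ([253.7, 378.3], [252, 377, 5, 5, 9]), ([86.7, 380.9], [81, 378, 12, 8, 22]), ([258.5, 380.1], [256, 379, 5, 3, 8]), ([282.5, 381.8], [278, 379, 10, 6, 10]), ([297.5, 393.0], [288, 385, 18, 17, 75]), ([276.0, 394.3], [274, 392, 5, 5, 7]), ([297.0, 403.4], [295, 401, 5, 6, 7]), ([79.9, 406.7], [75, 403, 12, 9, 24]), ([301.4, 415.4], [296, 408, 14, 12, 56]), ([336.7, 417.3], [334, 416, 6, 4, 9])]
top blue [([195.7, 222.3], [192, 218, 9, 9, 50])]
[[196.13231036 217.85515812]
 [180.25320477 211.5895619 ]
 [339.38387075 272.42155745]]
```

View pics/top1c.png

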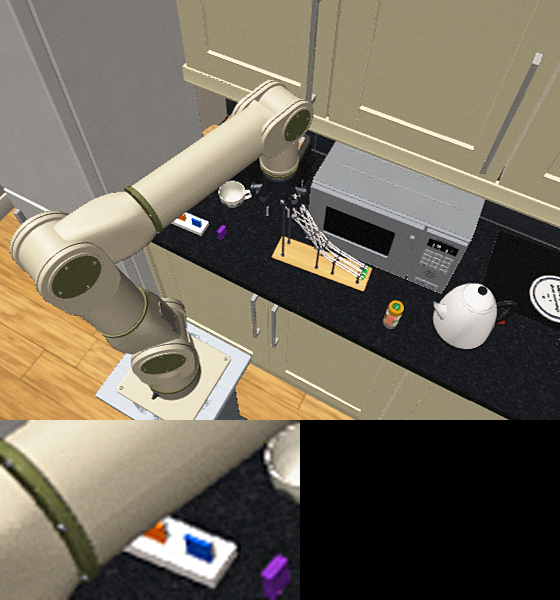

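The top view now shows the blue tablet at (196,222), the rack right corner at about (209,228), the dispenser base corners at about (272,258) and (366,290), and the green stop at (364,273).

```bash
python3 - <<'E'
from h import *
np.set_printoptions(precision=4,suppress=True)
t=cv2.imread("pics/top1.png")[:,:,::-1].copy();s=cv2.imread("pics/scene1.png")[:,:,::-1].copy()
print("blue",tri((210,304.6),(195.7,222.3)))
print("stop",tri((346.3,234.3),(364.2,273)))
for n,im,(u0,v0,u1,v1) in(("top",t,(262,230,375,298)),("scene",s,(265,232,365,278))):
    m=mask(im,(8,70,110),(24,255,255)); k=np.zeros_like(m);k[v0:v1,u0:u1]=m[v0:v1,u0:u1]
    p=np.argwhere(k)[:,::-1].astype(np.float64)
    w=np.array([onz(n,q,.01)[:2] for q in p]); r=cv2.minAreaRect((w*1000).astype(np.float32)); print(n,len(p),r)
    # front (small-x) long edge line fit: lowest pixel in each column
    e=[]
    for u in range(u0,u1):
        v=np.flatnonzero(k[:,u]); 
        if len(v): e.append(onz(n,(u,v.max()+.5),.01)[:2])
    e=np.array(e); e=e[(e[:,1]<-.08)&(e[:,1]>-.33)]; f=cv2.fitLine(e.astype(np.float32),cv2.DIST_HUBER,0,.001,.001).ravel(); print("edge",f, np.degrees(np.arctan2(-f[0],f[1])))
    # rack white corner lines
    m=mask(im,(0,0,170),(179,40,255)); 
    box=(150,195,215,240) if n=="top" else (172,298,230,336)
    k=np.zeros_like(m);k[box[1]:box[3],box[0]:box[2]]=m[box[1]:box[3],box[0]:box[2]]
    e=[]
    for u in range(box[0],box[2]):
        v=np.flatnonzero(k[:,u]); 
        if len(v): e.append(onz(n,(u,v.max()+.5),0)[:2])
    e=np.array(e); e=e[e[:,0]<.45]; f=cv2.fitLine(e.astype(np.float32),cv2.DIST_HUBER,0,.001,.001).ravel(); print("rack edge",len(e),f,np.degrees(np.arctan2(-f[0],f[1])),e[0],e[-1])
E
```

```text
blue (array([0.4457, 0.2199, 0.0314]), np.float64(0.002568099558783374))
stop (array([ 0.5378, -0.3408,  0.0279]), np.float64(0.0006471739200019847))
top 1919 ((518.1187744140625, -203.51312255859375), (92.55879211425781, 310.500732421875), 5.187512397766113)
edge [ 0.0946 -0.9955  0.4723 -0.2075] -174.5712
rack edge 33 [ 0.0641 -0.9979  0.4227  0.2583] -176.32697 [0.4103 0.3845] [0.4485 0.197 ]
scene 1351 ((517.6288452148438, -197.33485412597656), (95.33908081054688, 314.98699951171875), 5.518177032470703)
edge [ 0.0952 -0.9955  0.4671 -0.1718] -174.53957
rack edge 44 [ 0.0407 -0.9992  0.4271  0.2549] -177.66528 [0.4476 0.3077] [0.443  0.1856]
```

Call:
move_arm(moves=[[[0.67,-0.953,0],[0,0,0],0.52],[[0.67,-0.953,0],[0,0,0],0.52],[[0.67,-0.953,0],[0,0,0],0.52],[[0.67,-0.953,0],[0,0,0],0.52],[[0.67,-0.953,0],[0,0,0],0.52]])

```text
clock: 2.7
position: [0.4075, 0.0201, 0.3812]
ee_rot: [0.981, 0.196, -0.0, 0.0]
ft_force: [-0.1, -0.2, 0.2]
grip_width: 0.52
```

Call:
move_arm(moves=[[[0.67,-0.953,0],[0,0,0],0.52],[[0.67,-0.953,0],[0,0,0],0.52],[[0.67,-0.953,0],[0,0,0],0.52],[[0.67,-0.953,0],[0,0,0],0.52],[[0.67,-0.953,0],[0,0,0],0.52]])

```text
clock: 3.32
position: [0.4393, 0.1621, 0.3811]
ee_rot: [0.981, 0.196, -0.0, 0.0]
ft_force: [-0.1, 0.6, 0.3]
grip_width: 0.52
```

Call:
move_arm(moves=[[[0.67,-0.953,0],[0,0,0],0.52],[[0.67,-0.953,0],[0,0,0],0.52],[[0,0,0.7],[0,0,-10.7],0.52],[[0,0,0.7],[0,0,-10.7],0.52],[[0,0,0.7],[0,0,-10.7],0.52]])

```text
clock: 3.95
position: [0.4518, 0.2182, 0.3279]
ee_rot: [0.887, 0.462, -0.0, 0.0]
ft_force: [-0.0, 1.1, 0.5]
grip_width: 0.521
```

Call:
move_arm(moves=[[[0,0,0.7],[0,0,-10.7],0.52],[[0,0,0.7],[0,0,-10.7],0.52],[[0,0,0.7],[0,0,-10.7],0.52],[[0,0,0.7],[0,0,-10.7],0.52],[[0,0,0.7],[0,0,-10.7],0.52]])

```text
clock: 4.58
position: [0.4518, 0.218, 0.2404]
ee_rot: [0.584, 0.812, -0.0, 0.0]
ft_force: [-0.1, 0.1, -1.0]
grip_width: 0.522
```

Call:
move_arm(moves=[[[0,0,0.7],[0,0,-10.7],0.52],[[0,0,0.7],[0,0,-10.7],0.52],[[0,0,0.7],[0,0,-10.7],0.52],[[0,0,0.7],[0,0,-10.7],0.52],[[0,0,0.7],[0,0,-10.7],0.52]])

```text
clock: 5.2
position: [0.4518, 0.218, 0.1528]
ee_rot: [0.156, 0.988, -0.0, -0.0]
ft_force: [0.5, -0.1, -0.3]
grip_width: 0.523
```

Call:
move_arm(moves=[[[0,0,0.7],[0,0,-10.7],0.52],[[0,0,0.7],[0,0,-10.7],0.52],[[0,0,0],[0,0,-0.5],0.52]])

```text
clock: 5.58
position: [0.451, 0.218, 0.1175]
ee_rot: [-0.031, 1.0, -0.0, -0.001]
ft_force: [-1.0, 0.0, -0.1]
grip_width: 0.52
```

```bash
python3 - <<'E'
from h import *
o=get_obs();np.set_printoptions(precision=4,suppress=True)
print(o["joint_pos"],o["position"],R.from_quat(o["ee_rot"]).as_matrix(),o["grip_width"])
i=camera("scene");t=camera("top")
for n,im in(("scene",i),("top",t)):
  for c in("orange","blue"): print(n,c,[b for b in blobs(im,*COL[c]) if 150<b[0][0]<240])
c=np.hstack([cv2.resize(i[230:350,130:260],None,fx=3,fy=4),cv2.resize(t[150:270,130:260],None,fx=3,fy=4)])
cv2.imwrite("pics/g1.png",c[:,:,::-1])
E
```

```text
[ 0.5845  0.5265 -1.3623  1.8709  0.5514  1.2099  0.6715] [0.451  0.218  0.1175] [[-0.9981 -0.0622 -0.0029]
 [-0.0622  0.9981 -0.0004]
 [ 0.0029 -0.0002 -1.    ]] 0.5199541888832239
scene orange [([189.4, 313.7], [184, 307, 12, 15, 119])]
scene blue [([210.0, 304.6], [205, 298, 11, 14, 98])]
top orange [([235.2, 118.1], [233, 117, 5, 4, 14]), ([213.2, 129.4], [211, 128, 5, 5, 16]), ([152.0, 214.0], [151, 211, 3, 7, 16]), ([180.1, 215.9], [175, 212, 10, 9, 49])]
top blue []
```

View pics/g1.png

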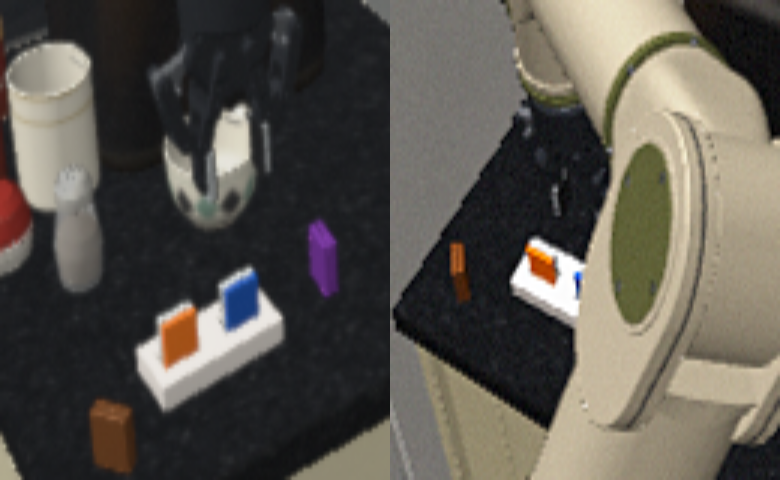

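The left half shows the fingers above the rack with the blue tablet (210,305) below and between them. The top view of the blue tablet is hidden by the arm. I descend and close.

Call:
move_arm(moves=[[[-0.04,0.04,0.75],[0,0,0],0.52],[[0,0.04,0.75],[0,0,0],0.52],[[0,0,0.75],[0,0,0],0.52],[[0,0,0.75],[0,0,0],0.52],[[0,0,0.6],[0,0,0],0.52]])

```text
clock: 6.3
position: [0.4521, 0.2209, 0.0273]
ee_rot: [-0.032, 0.999, -0.0, -0.0]
ft_force: [-0.5, 0.3, -0.3]
grip_width: 0.524
```

```bash
python3 - <<'E'
from h import *
o=get_obs();np.set_printoptions(precision=4,suppress=True)
print(o["joint_pos"],o["position"],o["ft_force"],o["grip_width"])
print("orange",tri((189.4,313.7),(180.1,215.9)))
i=camera("scene")
cv2.imwrite("pics/g2.png",cv2.resize(i[260:350,150:260],None,fx=5,fy=5,interpolation=cv2.INTER_CUBIC)[:,:,::-1])
E
```

```text
[ 0.4587  0.6326 -1.2144  1.9389  0.6844  1.0677  0.5792] [0.4521 0.2209 0.0273] [-0.5054  0.2597 -0.3166] 0.5238201737841008
orange (array([0.4431, 0.2799, 0.0302]), np.float64(0.002534441320476116))
```

View pics/g2.png

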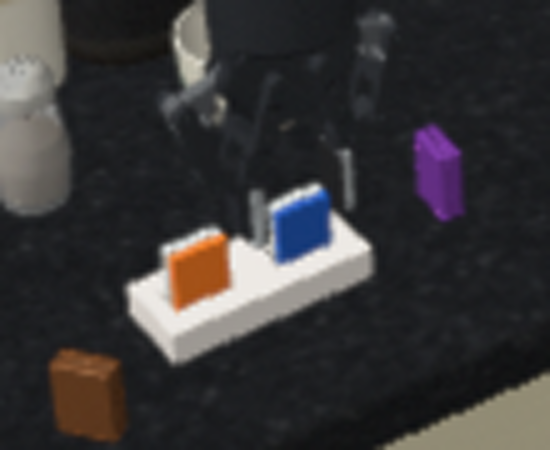

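Both fingers straddle the blue tablet, with clear gaps to the orange one and to the purple look-alike. I lower 4 mm and close.

Call:
move_arm(moves=[[[0,0,0.16],[0,0,0],0.52],[[0,0,0],[0,0,0],0.3],[[0,0,0],[0,0,0],0.3],[[0,0,0],[0,0,0],0.3],[[0,0,0],[0,0,0],0.3]], squeeze=30)

```text
clock: 6.98
position: [0.4525, 0.2209, 0.0249]
ee_rot: [-0.032, 1.0, -0.0, 0.0]
ft_force: [0.4, 0.9, 0.2]
grip_width: 0.37
```

Call:
move_arm(moves=[[[0,0,-0.5],[0,0,0],0.3],[[0,0,-1],[0,0,0],0.3],[[0,0,-1],[0,0,0],0.3],[[0,0,-1],[0,0,0],0.3],[[0,0,-1],[0,0,0],0.3]])

```text
clock: 7.6
position: [0.4524, 0.2211, 0.1389]
ee_rot: [-0.032, 0.999, -0.0, 0.0]
ft_force: [1.2, 0.4, -0.9]
grip_width: 0.369
```

```bash
python3 - <<'E'
from h import *
o=get_obs();np.set_printoptions(precision=4,suppress=True)
T=R.from_quat(o["ee_rot"]);print(o["joint_pos"],o["position"],o["grip_width"])
i=camera("scene");t=camera("top");
for n,im in(("scene",i),("top",t)):
  for c in("orange","blue"): print(n,c,[b for b in blobs(im,*COL[c]) if 150<b[0][0]<240])
# target tool rotation: tool in tablet frame: y=y, z=-z, x=-x
tool=np.diag([-1.,1,-1])
Rt=R.from_euler("z",5.4,degrees=True)*R.from_euler("x",-35,degrees=True)*R.from_euler("z",-90,degrees=True)
G=Rt*R.from_matrix(tool); print("goal",G.as_quat(),G.as_matrix(),"rotvec deg",(T.inv()*G).as_rotvec(degrees=True))
zm=Rt.apply([0,0,1]);xm=Rt.apply([1,0,0]);print("zm",zm,"ym",xm)
E
```

```text
[ 0.597   0.4993 -1.3816  1.8451  0.5207  1.2402  0.6912] [0.4524 0.2211 0.1389] 0.36883102581065813
scene orange [([189.4, 313.7], [184, 307, 12, 15, 119])]
scene blue [([207.9, 269.7], [203, 261, 11, 18, 157])]
top orange [([235.3, 118.1], [233, 117, 5, 3, 13]), ([213.1, 129.7], [211, 128, 5, 5, 19]), ([152.0, 214.0], [151, 211, 3, 7, 16]), ([180.1, 215.8], [175, 212, 10, 9, 51])]
top blue [([190.8, 200.6], [186, 196, 10, 11, 68])]
goal [ 0.6419  0.7054 -0.2024  0.2224] [[-0.0771  0.9956  0.054 ]
 [ 0.8155  0.0941 -0.571 ]
 [-0.5736 -0.     -0.8192]] rotvec deg [ 26.8926 -27.6931  85.2385]
zm [-0.054   0.571   0.8192] ym [ 0.0771 -0.8155  0.5736]
```

Call:
move_arm(moves=[[[0,-0.4,-1],[0,0,0],0.3],[[0,-0.4,-1],[0,0,0],0.3],[[0,-0.4,-1],[0,0,0],0.3],[[0,-0.4,-1],[0,0,0],0.3],[[0,-0.4,-1],[0,0,0],0.3]])

```text
clock: 8.32
position: [0.4553, 0.1707, 0.2628]
ee_rot: [-0.032, 0.999, -0.0, -0.0]
ft_force: [0.2, -0.3, -0.4]
grip_width: 0.366
```

Call:
move_arm(moves=[[[-0.1,-0.6,-1],[0,0,0],0.3],[[-0.1,-0.6,-1],[0,0,0],0.3],[[-0.1,-0.6,-1],[0,0,0],0.3],[[-0.1,-0.6,-1],[0,0,0],0.3],[[0,-0.5,-1],[0,0,0],0.3]])

```text
clock: 8.95
position: [0.47, 0.0987, 0.3878]
ee_rot: [-0.031, 1.0, -0.0, -0.0]
ft_force: [0.3, 0.4, -0.2]
grip_width: 0.369
```

Call:
move_arm(moves=[[[0,0,0],[3,-3,9.5],0.3],[[0,0,0],[3,-3,9.5],0.3],[[0,0,0],[3,-3,9.5],0.3],[[0,0,0],[3,-3,9.5],0.3],[[0,0,0],[3,-3,9.5],0.3]])

```text
clock: 9.57
position: [0.4699, 0.0997, 0.3868]
ee_rot: [0.374, 0.91, -0.123, 0.131]
ft_force: [-0.9, 0.2, 0.5]
grip_width: 0.369
```

```bash
cat >> h.py <<'E'
G=R.from_euler("z",5.4,degrees=True)*R.from_euler("x",-35,degrees=True)*R.from_euler("z",-90,degrees=True)*R.from_matrix(np.diag([-1.,1,-1]))
M=np.array([.508,-.0575,.3095])
def go(P,goal=None):
    o=get_obs();np.set_printoptions(precision=3,suppress=True);T=R.from_quat(o["ee_rot"])
    goal=goal or G
    print("q",o["joint_pos"],"pos",o["position"],"grip",o["grip_width"],"f",o["ft_force"])
    print("rot left",(T.inv()*goal).as_rotvec(degrees=True),"shift units in present axes",T.inv().apply(P-o["position"])/.025,"in goal axes",goal.inv().apply(P-o["position"])/.025)
E
python3 - <<'E'
from h import *
print(tri((207.9,269.7),(190.8,200.6)))
go(M-.09*G.as_matrix()[:,2])
E
```

```text
(array([0.44387722, 0.22143066, 0.14369717]), np.float64(0.003893078785772326))
q [ 1.301 -0.395 -1.437  1.568 -0.044  1.524  0.645] pos [0.47  0.1   0.387] grip 0.368848798988399 f [-0.877  0.179  0.52 ]
rot left [ 11.484 -12.448  37.607] shift units in present axes [-3.607 -1.955  1.696] in goal axes [-3.472  0.925  2.608]
```

Call:
move_arm(moves=[[[0,0,0],[2.9,-3.1,9.4],0.3],[[0,0,0],[2.9,-3.1,9.4],0.3],[[0,0,0],[2.9,-3.1,9.4],0.3],[[0,0,0],[2.8,-3.1,9.4],0.3]])

```text
clock: 10.07
position: [0.435, 0.0774, 0.3941]
ee_rot: [0.64, 0.71, -0.185, 0.227]
ft_force: [-0.3, -0.6, -0.4]
grip_width: 0.366
```

```bash
python3 - <<'E'
from h import *
go(M-.09*G.as_matrix()[:,2])
E
```

```text
q [ 1.293 -0.5   -1.469  1.591  0.097  1.61  -0.053] pos [0.435 0.077 0.394] grip 0.36613131856597037 f [-0.32  -0.558 -0.434]
rot left [ 1.924 -1.031 -0.058] shift units in present axes [-2.727  2.321  2.441] in goal axes [-2.686  2.4    2.41 ]
```

Call:
move_arm(moves=[[[-0.5,0.8,0],[0,0,0],0.3],[[-0.5,0.8,0],[0,0,0],0.3],[[-0.5,0.7,0],[0,0,0],0.3]])

```text
clock: 10.45
position: [0.4725, 0.04, 0.4208]
ee_rot: [0.637, 0.716, -0.173, 0.23]
ft_force: [0.3, 0.4, -0.9]
grip_width: 0.368
```

```bash
python3 - <<'E'
from h import *
go(M-.09*G.as_matrix()[:,2])
E
```

```text
q [ 1.429 -0.5   -1.469  1.524  0.079  1.578  0.071] pos [0.472 0.04  0.421] grip 0.3680131738870039 f [ 0.307  0.357 -0.9  ]
rot left [ 3.288 -1.731  0.265] shift units in present axes [-0.813  0.908  2.384] in goal axes [-0.737  1.048  2.351]
```

Call:
move_arm(moves=[[[-0.25,0.3,0.8],[1.1,-0.6,0],0.3],[[-0.25,0.3,0.8],[1.1,-0.6,0],0.3],[[-0.25,0.3,0.7],[1.1,-0.6,0],0.3],[[0,0,0],[0,0,0],0.3]])

```text
clock: 10.95
position: [0.4758, -0.0165, 0.3882]
ee_rot: [0.639, 0.709, -0.193, 0.226]
ft_force: [0.5, 0.3, -0.5]
grip_width: 0.366
```

```bash
python3 - <<'E'
from h import *
go(M-.09*G.as_matrix()[:,2])
E
```

```text
q [ 1.492 -0.499 -1.468  1.61   0.1    1.492  0.114] pos [ 0.476 -0.016  0.388] grip 0.36639129606987947 f [ 0.485  0.284 -0.457]
rot left [ 1.211 -0.467  0.153] shift units in present axes [0.366 1.129 0.014] in goal axes [ 0.369  1.128 -0.013]
```

Call:
move_arm(moves=[[[0.1,0.6,0],[0.4,-0.2,0],0.3],[[0.1,0.6,0],[0.4,-0.2,0],0.3],[[0.1,0,0],[0.4,0,0],0.3]])

```text
clock: 11.32
position: [0.4793, -0.0156, 0.3915]
ee_rot: [0.638, 0.71, -0.189, 0.228]
ft_force: [0.1, 0.5, -0.8]
grip_width: 0.366
```

```bash
python3 - <<'E'
from h import *
go(M-.09*G.as_matrix()[:,2])
E
```

```text
q [ 1.497 -0.499 -1.468  1.601  0.097  1.49   0.12 ] pos [ 0.479 -0.016  0.392] grip 0.3662424346852084 f [ 0.076  0.524 -0.779]
rot left [ 1.664 -0.552  0.203] shift units in present axes [0.423 0.985 0.138] in goal axes [0.428 0.987 0.106]
```

The arm is pinned at joint limits (q2 and q3): it has wound up near the shoulder singularity. Reaching out forward-left in free air should unwind it.

Call:
move_arm(moves=[[[0,0,-0.9],[0,0,0],0.3],[[0,0,-0.9],[0,0,0],0.3],[[0.8,0.8,-0.5],[0,0,0],0.3],[[0.8,0.8,-0.5],[0,0,0],0.3],[[0.8,0.8,-0.5],[0,0,0],0.3]])

```text
clock: 11.95
position: [0.4722, 0.0597, 0.4342]
ee_rot: [0.634, 0.718, -0.164, 0.237]
ft_force: [0.5, 0.5, -0.5]
grip_width: 0.368
```

```bash
python3 - <<'E'
from h import *
go(np.array([.65,.15,.42]))
t=camera("top");cv2.imwrite("pics/t3.png",t[:,:,::-1])
for p,z in(((225,170),.2),((300,165),.2),((190,70),.6),((560,170),.6),((345,150),.3)): print(p,onz("top",p,z))
E
```

```text
q [ 1.402 -0.499 -1.468  1.494  0.079  1.599  0.051] pos [0.472 0.06  0.434] grip 0.36837300858059485 f [ 0.54   0.52  -0.466]
rot left [ 4.651 -1.794  0.258] shift units in present axes [ 2.717  7.504 -0.522] in goal axes [ 2.723  7.421 -1.214]
(225, 170) [0.565 0.167 0.2  ]
(300, 165) [ 0.697 -0.028  0.2  ]
(190, 70) [0.52 0.21 0.6 ]
(560, 170) [ 0.634 -0.67   0.6  ]
(345, 150) [ 0.734 -0.154  0.3  ]
```

View pics/t3.png

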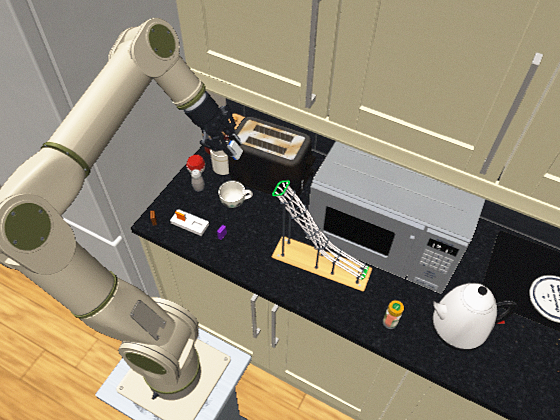

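The view shows the arm leaning far to the left with its elbow at (30,225). The tablet is held at (235,152), and the mouth at (282,188) is free. I fit the arm's kinematics from the logged states to find a good elbow posture.

```bash
cat > kin.py <<'E'
from h import *
from scipy.optimize import least_squares
from itertools import product
D=[([1.15337961,.33284004,-.06469624,1.46082559,.02159411,1.34986863,-.08848881],[.24027776,-.57662921,.23059104],[.980575533,.196140854,-.000145985,-.00060593]),
([.5845,.5265,-1.3623,1.8709,.5514,1.2099,.6715],[.451,.218,.1175],[-.0311,.9995,-.0001,-.0015]),
([.4587,.6326,-1.2144,1.9389,.6844,1.0677,.5792],[.4521,.2209,.0273],[-.032,.9995,0,0]),
([.597,.4993,-1.3816,1.8451,.5207,1.2402,.6912],[.4524,.2211,.1389],[-.032,.9995,0,0]),
([1.301,-.395,-1.437,1.568,-.044,1.524,.645],[.4699,.0997,.3868],[.374,.91,-.123,.131]),
([1.293,-.5,-1.469,1.591,.097,1.61,-.053],[.435,.0774,.3941],[.64,.71,-.185,.227]),
([1.429,-.5,-1.469,1.524,.079,1.578,.071],[.4725,.04,.4208],[.637,.716,-.173,.23]),
([1.492,-.499,-1.468,1.61,.1,1.492,.114],[.4758,-.0165,.3882],[.639,.709,-.193,.226]),
([1.402,-.499,-1.468,1.494,.079,1.599,.051],[.4722,.0597,.4342],[.634,.718,-.164,.237])]
# p: base yaw, z0, L1, L2, L3, elbow offs a (before), b(after), lateral w wrist offs, tool yaw, y-offset
def fk(q,p,s):
    by,z0,L1,L2,L3,a,b,c,ty,w=p
    z=lambda t:R.from_rotvec([0,0,t]); y=lambda t:R.from_rotvec([0,t,0])
    r=z(by+s[0]*q[0]);x=np.array([0,0,z0])
    r=r*y(q[1]);r=r*z(s[1]*q[2]);x=x+r.apply([a,0,L1])
    r=r*y(q[3]);r=r*z(s[2]*q[4]);x=x+r.apply([b,w,L2])
    r=r*y(q[5]);r=r*z(s[3]*q[6]+ty);x=x+r.apply(z(-s[3]*q[6]-ty).apply([c,0,0]))+r.apply([0,0,L3])
    return x,r
def fit():
    best=None
    for s in product((1,-1),repeat=4):
        def f(p):
            e=[]
            for q,x,r in D:
                X,Rr=fk(q,p,s);e+=list(X-x)+list(.3*(Rr.inv()*R.from_quat(r)).as_rotvec())
            return e
        for by in((0,) if s[0]<0 else (-2.33,)):
            for ty in(0,1.57,3.14,-1.57):
                o=least_squares(f,[by,.3,.4,.4,.25,0,0,0,ty,0])
                if best is None or o.cost<best[0]: best=(o.cost,o.x,s)
    return best
LO=np.array([-2.6,-.5,-1.47,.16,-1.27,.06,-2.6]);HI=np.array([2.6,2.12,1.34,2.42,4.41,2.06,2.6])
E
python3 - <<'E'
from kin import *
np.set_printoptions(precision=4,suppress=True)
c,p,s=fit();print(c,p,s)
for q,x,r in D: 
    X,Rr=fk(q,p,s);print(X-x,(Rr.inv()*R.from_quat(r)).magnitude())
np.savez("kin.npz",p=p,s=s)
def ik(P,Q,n=60,m=.03):
    rng=np.random.default_rng(0);S=[]
    for _ in range(n):
        q0=rng.uniform(LO,HI)
        o=least_squares(lambda q:np.r_[(fk(q,p,s)[0]-P)*5,(fk(q,p,s)[1].inv()*Q).as_rotvec()],q0,bounds=(LO+m,HI-m),max_nfev=80)
        S.append((o.cost,o.x))
    S.sort(key=lambda t:t[0]);return S
g=G.as_matrix()
for nm,P in(("pre",M-.09*g[:,2]),("ins",M-.012*g[:,2])):
    print(nm)
    for c,q in ik(P,G)[:8]: print("%.2e"%c,q)
E
```

```text
0.0002619996285003593 [-0.0157  0.2448  0.4515  0.5415  0.3375 -0.0626 -0.0039  0.0084  1.5563
 -0.0264] (-1, -1, -1, -1)
[0.0016 0.0173 0.0083] 0.0011397716988020322
[ 0.0046 -0.0008 -0.002 ] 0.00115001823540146
[ 0.0024  0.0028 -0.0009] 0.0019772821149098532
[ 0.005  -0.0016 -0.0016] 0.001784793504666951
[ 0.0023 -0.0029 -0.0031] 0.006035834169378781
[ 0.0019  0.001  -0.001 ] 0.008373720518227603
[0.0012 0.001  0.001 ] 0.009008380605185554
[ 0.0014 -0.0007 -0.0027] 0.008972639251784086
[0.0009 0.0013 0.0021] 0.009100729441955063
preTraceback (most recent call last):
  File "<stdin>", line 17, in <module>
  File "<stdin>", line 11, in ik
    return func(*args, **kwargs)
    raise ValueError("Initial guess is outside of provided bounds")
ValueError: Initial guess is outside of provided bounds
```

```bash
cat > ik.py <<'E'
from kin import *
k=np.load("kin.npz");p=k["p"];s=k["s"]
def ik(P,Q,n=40,m=.03,seeds=None):
    rng=np.random.default_rng(0);S=[]
    for q0 in (seeds if seeds is not None else rng.uniform(LO+m,HI-m,(n,7))):
        q0=np.clip(q0,LO+m+1e-3,HI-m-1e-3)
        o=least_squares(lambda q:np.r_[(fk(q,p,s)[0]-P)*5,(fk(q,p,s)[1].inv()*Q).as_rotvec()],q0,bounds=(LO+m,HI-m),max_nfev=60)
        S.append((o.cost,o.x))
    S.sort(key=lambda t:t[0]);return S
E
python3 - <<'E'
from ik import *
np.set_printoptions(precision=2,suppress=True)
g=G.as_matrix();A=R.from_euler
Rz=lambda a:A("z",a,degrees=True)
flip=R.from_matrix(g)*Rz(180); thk=R.from_matrix(g)*Rz(90); thk2=R.from_matrix(g)*Rz(-90)
for nm,Q in(("width",G),("width180",flip),("thick+",thk),("thick-",thk2)):
  for d in(.09,.012):
    S=ik(M-d*g[:,2],Q);print(nm,d,"solved",sum(c<1e-6 for c,_ in S))
    for c,q in S[:5]: print(" %.1e"%c,q)
E
```

```text
width 0.09 solved 12
 2.0e-19 [-0.21  0.11 -0.24  1.57  0.6   1.67 -0.35]
 3.6e-19 [ 0.66  0.27 -1.3   1.58  0.79  1.8  -0.51]
 5.3e-19 [-1.18  0.17  0.87  1.57  0.47  1.6  -0.24]
 4.8e-18 [-0.31  0.11 -0.12  1.57  0.59  1.66 -0.34]
 2.6e-17 [-0.58  0.11  0.17  1.57  0.56  1.65 -0.32]
width 0.012 solved 16
 8.3e-25 [ 0.82  0.32 -1.38  1.7   0.85  1.69 -0.54]
 5.9e-24 [ 0.81  0.3  -1.36  1.7   0.84  1.68 -0.53]
 4.5e-22 [-1.03  0.15  0.77  1.69  0.5   1.46 -0.26]
 2.3e-21 [ 0.44  0.15 -0.86  1.7   0.69  1.57 -0.41]
 3.2e-20 [ 0.84  0.36 -1.43  1.71  0.88  1.72 -0.56]
width180 0.09 solved 0
 2.4e-06 [ 0.72  0.35 -1.44  1.58  0.86  1.86  2.57]
 2.4e-06 [ 0.72  0.35 -1.44  1.58  0.86  1.86  2.57]
 2.4e-06 [ 0.72  0.35 -1.44  1.58  0.86  1.86  2.57]
 2.4e-06 [ 0.72  0.35 -1.44  1.58  0.86  1.86  2.57]
 2.4e-06 [ 0.72  0.35 -1.44  1.58  0.86  1.86  2.57]
width180 0.012 solved 0
 1.5e-05 [ 0.84  0.37 -1.44  1.7   0.89  1.73  2.57]
 1.5e-05 [ 0.84  0.37 -1.44  1.7   0.89  1.73  2.57]
 1.5e-05 [ 0.84  0.37 -1.44  1.7   0.89  1.73  2.57]
 1.5e-05 [ 0.84  0.37 -1.44  1.7   0.89  1.73  2.57]
 1.
[... 497 characters left out ...]
  0.7   1.58 -1.99]
 1.1e-17 [-0.63  0.11  0.32  1.69  0.56  1.49 -1.88]
 3.2e-17 [-1.42  0.32  1.3   1.68  0.31  1.39 -1.66]
thick- 0.09 solved 16
 1.3e-23 [ 0.21  0.14 -0.71  1.57  0.65  1.7   1.17]
 1.6e-21 [ 0.52  0.19 -1.08  1.58  0.72  1.74  1.12]
 1.8e-19 [-0.83  0.12  0.45  1.57  0.53  1.63  1.28]
 4.4e-18 [-0.85  0.12  0.47  1.57  0.53  1.63  1.28]
 6.5e-18 [ 0.7   0.31 -1.38  1.58  0.83  1.83  1.03]
thick- 0.012 solved 17
 5.6e-25 [ 0.25  0.13 -0.64  1.7   0.66  1.55  1.19]
 7.5e-24 [ 0.82  0.33 -1.39  1.7   0.86  1.7   1.03]
 2.0e-21 [-0.7   0.12  0.39  1.69  0.56  1.49  1.27]
 2.8e-20 [-0.59  0.11  0.28  1.69  0.57  1.5   1.26]
 2.7e-19 [ 0.76  0.26 -1.27  1.7   0.8   1.65  1.08]
```

```bash
cat > sim.py <<'E'
from ik import *
def pose(q): return fk(q,p,s)
def step(q,P,Q,lam=1e-2,m=.001):
    o=least_squares(lambda x:np.r_[(fk(x,p,s)[0]-P)*3,(fk(x,p,s)[1].inv()*Q).as_rotvec(),lam*(x-q)],np.clip(q,LO+m+1e-4,HI-m-1e-4),bounds=(LO+m,HI-m),max_nfev=25); return o.x
def run(q,rows,sub=1):
    q=np.array(q);P,Q=pose(q)
    for sh,tu in rows:
        for _ in range(sub):
            P=P+Q.apply(np.array(sh)*.025/sub);Q=Q*R.from_rotvec(np.radians(tu)/sub)
            q=step(q,P,Q)
        X,Y=pose(q)
        P,Q=X,Y
    return q
E
python3 - <<'E'
from sim import *
np.set_printoptions(precision=2,suppress=True)
q=D[0][0]
q=run(q,[((.8,-.98,-1),(0,0,0))]*6+[((.8,-.98,0),(0,0,0))]*9);print(q,pose(q)[0])
q=run(q,[((.67,-.953,0),(0,0,0))]*12);print(q,pose(q)[0])
q=run(q,[((0,0,.7),(0,0,-10.7))]*15);print(q,pose(q)[0],"real",D[1][0])
q=run(D[3][0],[((0,-.4,-1),(0,0,0))]*5+[((-.1,-.6,-1),(0,0,0))]*5+[((0,0,0),(3,-3,9.5))]*5);print(q,pose(q)[0],"real",D[4][0])
q=run(q,[((0,0,0),(2.9,-3.1,9.4))]*4);print(q,"real",D[5][0])
E
```

```text
[ 0.78 -0.19 -0.49  1.66 -0.09  1.66 -0.88] [ 0.38 -0.11  0.39]
[ 0.36  0.15 -1.03  1.44  0.12  1.62 -1.83] [0.45 0.24 0.39]
[ 0.56  0.56 -1.4   1.85  0.58  1.25  0.61] [0.45 0.24 0.13] real [0.5845, 0.5265, -1.3623, 1.8709, 0.5514, 1.2099, 0.6715]
[ 1.3  -0.36 -1.47  1.56 -0.01  1.52  0.62] [0.48 0.1  0.39] real [1.301, -0.395, -1.437, 1.568, -0.044, 1.524, 0.645]
[ 1.3  -0.5  -1.47  1.59  0.08  1.56 -0.04] real [1.293, -0.5, -1.469, 1.591, 0.097, 1.61, -0.053]
```

```bash
cat >> sim.py <<'E'
def rows_to(q,P1,Q1,extra=0):
    P,Q=pose(q); rv=(Q.inv()*Q1).as_rotvec(); n=int(max(np.ceil(np.degrees(np.abs(rv).max())/10.),np.ceil(np.linalg.norm(P1-P)/.028),1))
    tr=[]
    q=np.array(q)
    for k in range(1,n+1):
        q=step(q,P+(P1-P)*k/n,Q*R.from_rotvec(rv*k/n)); tr.append(q)
    X,Y=pose(q); return q,tr,np.linalg.norm(X-P1)+.1*(Y.inv()*Q1).magnitude()
def elbow(q):
    by,z0,L1,L2,L3,a,b,c,ty,w=p
    r=R.from_rotvec([0,0,by-q[0]])*R.from_rotvec([0,q[1],0])*R.from_rotvec([0,0,-q[2]]);e=np.array([0,0,z0])+r.apply([a,0,L1])
    X,Y=pose(q); return e,X-Y.apply([0,0,L3])
E
cat > search.py <<'E'
from sim import *
import time
np.set_printoptions(precision=3,suppress=True)
q0=get_obs()["joint_pos"];g=G.as_matrix();pre=M-.07*g[:,2];ins=M-.012*g[:,2]
rng=np.random.default_rng(1);t=time.time();res=[]
print(elbow(q0))
while time.time()-t<150:
    P=rng.uniform([.42,.05,.28],[.66,.3,.5]);
    Q=R.from_euler("z",rng.uniform(-60,110),degrees=True)*G if rng.random()<.5 else R.from_euler("z",rng.uniform(-60,110),degrees=True)*R.from_euler("y",rng.uniform(-40,10),degrees=True)*R.from_euler("x",rng.uniform(0,50),degrees=True)*G
    q,a,e1=rows_to(q0,P,Q)
    q2,b,e2=rows_to(q,pre,G)
    if e2>.01: res.append((e2+1,len(a+b),P,Q.as_quat(),q2,0)); continue
    q3,c,e3=rows_to(q2,ins,G)
    w=np.array([np.r_[elbow(x)] .ravel() for x in a+b+c])
    res.append((e3,len(a+b+c),P,Q.as_quat(),q3,(w[:,1].max(),w[:,3].max(),w[:,4].max(),e1)))
res.sort(key=lambda r:(r[0]>.004,r[0] if r[0]>.004 else -np.minimum(r[4]-LO,HI-r[4]).min()))
print(len(res),sum(r[0]<.004 for r in res))
for r in res[:6]: print(r)
E
python3 search.py
```

```text
(array([-0.096,  0.21 ,  0.638]), array([0.431, 0.245, 0.718]))
203 13
(np.float64(2.0546366830888656e-06), 13, array([0.428, 0.062, 0.331]), array([0.597, 0.733, 0.1  , 0.309]), array([-0.053,  0.11 , -0.308,  1.696,  0.623,  1.526, -0.355]), (np.float64(0.19453423212547968), np.float64(0.4891387154709877), np.float64(0.225685346431188), np.float64(0.00030840070646154125)))
(np.float64(2.297506040597327e-06), 14, array([0.428, 0.059, 0.29 ]), array([0.674, 0.699, 0.185, 0.15 ]), array([ 0.328,  0.135, -0.729,  1.698,  0.67 ,  1.556, -0.394]), (np.float64(0.19521476896560924), np.float64(0.48913927805777563), np.float64(0.21251869304840235), np.float64(0.00012788621557620613)))
(np.float64(2.3859366369293686e-06), 14, array([0.48 , 0.104, 0.485]), array([0.568, 0.738, 0.175, 0.32 ]), array([ 0.41 ,  0.145, -0.823,  1.698,  0.684,  1.565, -0.405]), (np.float64(0.19543887139132884), np.float64(0.48913945553122445), np.float64(0.22310148280649617), np.float64(8.94822354786921e-05)))
(np.float64(2.7582458728374433e-06), 17, array([0.468, 0.19 , 0.457]), array([0.383, 0.855, 0.123, 0.329]), array([ 0.622,  0.191, -1.079,  1.7  ,  0.735,  1.6  , -0.446]), (np.float64(0.19074660324903567), np.float64(0.48914013042202065), np.float64(0.2473302713341657), np.float64(3.7448473842147836e-05)))
(np.float64(2.898214128012008e-06), 22, array([0.569, 0.238, 0.311]), array([ 0.031,  0.953,  0.296, -0.053]), array([ 0.674,  0.211, -1.149,  1.701,  0.754,  1.614, -0.462]), (np.float64(0.1674398400421528), np.float64(0.5970288336529186), np.float64(0.2249430547702059), np.float64(9.844490250206592e-06)))
(np.float64(2.9921620577929726e-06), 20, array([0.592, 0.13 , 0.433]), array([-0.046,  0.989,  0.052,  0.128]), array([ 0.705,  0.225, -1.191,  1.702,  0.768,  1.625, -0.472]), (np.float64(0.17340420618022548), np.float64(0.5083857094904864), np.float64(0.23360140404711935), np.float64(1.368420206450792e-05)))
```

```bash
cat >> sim.py <<'E'
def rows(P1,Q1,step_m=.028):
    "rows, rounded, from the measured pose; then replays them in the model"
    o=get_obs();q=o["joint_pos"];P,Q=np.array(o["position"]),R.from_quat(o["ee_rot"]);rv=(Q.inv()*Q1).as_rotvec()
    n=int(max(np.ceil(np.degrees(np.abs(rv).max())/10.5),np.ceil(np.linalg.norm(P1-P)/step_m),1));d=(P1-P)/n;out=[]
    for k in range(n): out.append((((Q*R.from_rotvec(rv*k/n)).inv().apply(d)/.025).round(2).tolist(),(np.degrees(rv)/n).round(1).tolist()))
    for r in out: print(r)
    print("q now",q.round(2),"expected end q",run(q,out).round(2))
E
python3 - <<'E'
from sim import *
rows(np.array([.48,.104,.485]),R.from_quat([.568,.738,.175,.32]))
E
```

```text
([0.07, 0.17, -0.64], [-9.2, 4.4, 1.0])
([0.12, 0.27, -0.59], [-9.2, 4.4, 1.0])
([0.17, 0.35, -0.53], [-9.2, 4.4, 1.0])
([0.21, 0.43, -0.45], [-9.2, 4.4, 1.0])
q now [ 1.4  -0.5  -1.47  1.49  0.08  1.6   0.05] expected end q [ 0.35 -0.5  -0.56  1.78  0.01  1.1   0.  ]
```

Call:
move_arm(moves=[[[0.03,0.08,-0.32],[-4.6,2.2,0.5],0.3],[[0.04,0.09,-0.32],[-4.6,2.2,0.5],0.3],[[0.05,0.12,-0.3],[-4.6,2.2,0.5],0.3],[[0.06,0.14,-0.3],[-4.6,2.2,0.5],0.3]])

```text
clock: 12.5
position: [0.4749, 0.0792, 0.4606]
ee_rot: [0.611, 0.74, 0.007, 0.282]
ft_force: [0.8, 0.2, -0.4]
grip_width: 0.373
```

Call:
move_arm(moves=[[[0.08,0.17,-0.27],[-4.6,2.2,0.5],0.3],[[0.09,0.18,-0.26],[-4.6,2.2,0.5],0.3],[[0.1,0.2,-0.23],[-4.6,2.2,0.5],0.3],[[0.1,0.22,-0.22],[-4.6,2.2,0.5],0.3]])

```text
clock: 13.0
position: [0.4764, 0.0968, 0.485]
ee_rot: [0.573, 0.738, 0.163, 0.318]
ft_force: [-1.1, -0.5, 0.2]
grip_width: 0.368
```

```bash
python3 - <<'E'
from sim import *
rows(M-.07*G.as_matrix()[:,2],G,.02)
E
```

```text
([-0.35, -0.37, 0.54], [4.4, -2.1, -0.4])
([-0.33, -0.33, 0.58], [4.4, -2.1, -0.4])
([-0.3, -0.29, 0.61], [4.4, -2.1, -0.4])
([-0.28, -0.24, 0.64], [4.4, -2.1, -0.4])
([-0.25, -0.19, 0.67], [4.4, -2.1, -0.4])
([-0.23, -0.14, 0.69], [4.4, -2.1, -0.4])
([-0.2, -0.09, 0.71], [4.4, -2.1, -0.4])
([-0.18, -0.04, 0.72], [4.4, -2.1, -0.4])
([-0.15, 0.02, 0.73], [4.4, -2.1, -0.4])
q now [ 0.16 -0.5  -0.49  1.84  0.14  1.1  -0.12] expected end q [ 0.24  0.12 -0.73  1.66  0.65  1.64 -0.43]
```

Call:
move_arm(moves=[[[-0.35,-0.37,0.54],[4.4,-2.1,-0.4],0.3],[[-0.33,-0.33,0.58],[4.4,-2.1,-0.4],0.3],[[-0.3,-0.29,0.61],[4.4,-2.1,-0.4],0.3],[[-0.28,-0.24,0.64],[4.4,-2.1,-0.4],0.3],[[-0.25,-0.19,0.67],[4.4,-2.1,-0.4],0.3]])

```text
clock: 13.62
position: [0.4923, 0.0333, 0.4189]
ee_rot: [0.623, 0.733, -0.042, 0.271]
ft_force: [0.1, 0.2, -0.2]
grip_width: 0.367
```

Call:
move_arm(moves=[[[-0.23,-0.14,0.69],[4.4,-2.1,-0.4],0.3],[[-0.2,-0.09,0.71],[4.4,-2.1,-0.4],0.3],[[-0.18,-0.04,0.72],[4.4,-2.1,-0.4],0.3],[[-0.15,0.02,0.7],[4.4,-2.1,-0.4],0.3],[[0,0,0],[0,0,0],0.3]])

```text
clock: 14.25
position: [0.505, -0.0176, 0.3651]
ee_rot: [0.641, 0.706, -0.202, 0.223]
ft_force: [-0.2, -0.4, 0.2]
grip_width: 0.366
```

```bash
python3 - <<'E'
from sim import *
g=G.as_matrix()
go(M-.014*g[:,2])
o=get_obs()
for n in I:
    im=camera(n); b=blobs(im,(105,130,60),(125,255,255)); print(n,b); print("green",blobs(im,*COL["green"]))
    print("expected tablet centre px",proj(n,[o["position"]-.003*R.from_quat(o["ee_rot"]).apply([0,0,1]),M]))
    cv2.imwrite(f"pics/{n}4.png",im[:,:,::-1])
a=cv2.resize(cv2.imread("pics/scene4.png")[110:260,215:315],None,fx=4,fy=4);b=cv2.resize(cv2.imread("pics/top4.png")[110:260,230:330],None,fx=4,fy=4)
cv2.imwrite("pics/m4.png",np.hstack([a,b]))
E
```

```text
q [ 0.278  0.127 -0.778  1.593  0.65   1.706 -0.404] pos [ 0.505 -0.018  0.365] grip 0.36595234221510065 f [-0.164 -0.358  0.219]
rot left [0.08  0.045 0.047] shift units in present axes [-0.033 -0.034  2.18 ] in goal axes [-0.035 -0.031  2.18 ]
scene [([268.9, 162.2], [262, 156, 15, 14, 64])]
green [([283.8, 176.9], [274, 170, 20, 15, 72]), ([346.3, 234.3], [344, 233, 6, 3, 11])]
expected tablet centre px [[271.635 160.187]
 [283.606 176.911]]
top []
green [([280.4, 187.8], [272, 180, 18, 17, 103]), ([365.1, 270.9], [364, 269, 4, 5, 14]), ([363.4, 275.1], [362, 274, 4, 4, 8]), ([396.0, 306.0], [393, 303, 7, 8, 33])]
expected tablet centre px [[266.703 168.941]
 [280.438 187.457]]
```

View pics/m4.png

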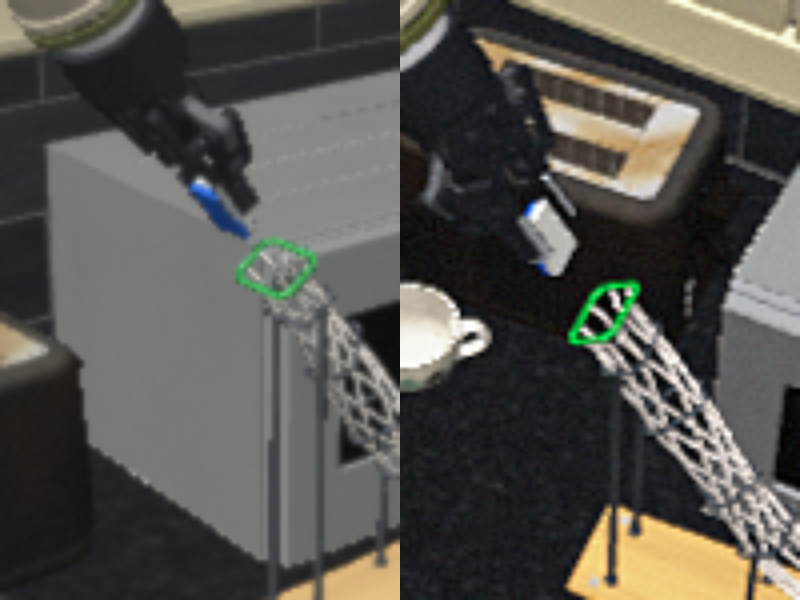

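The tablet is at (269,162) in scene and (266,168) in top, blue face underneath, white on top. It is in line with the green rim at (284,177) and (280,188). I insert.

Call:
move_arm(moves=[[[0.05,-0.03,0.6],[0,0,0],0.3],[[0.04,0,0.6],[0,0,0],0.3],[[0,0,0.5],[0,0,0],0.3],[[0,0,0.4],[0,0,0],0.3],[[0,0,0.3],[0,0,0],0.3]])

```text
clock: 14.98
position: [0.5074, -0.0502, 0.317]
ee_rot: [0.642, 0.705, -0.201, 0.225]
ft_force: [0.2, -0.7, 4.3]
grip_width: 0.365
```

Call:
move_arm(moves=[[[0,0,0],[0,0,0],0.3],[[0,0,0],[0,0,0],0.3]])

```text
clock: 15.22
position: [0.5075, -0.0494, 0.3177]
ee_rot: [0.642, 0.705, -0.201, 0.225]
ft_force: [1.1, 0.4, 0.2]
grip_width: 0.363
```

```bash
python3 - <<'E'
from sim import *
g=G.as_matrix()
o=get_obs();print("tcp in mouth (tool axes)",(g.T@(o["position"]-M)).round(4),o["ft_force"].round(2)); go(M-.008*g[:,2])
for n in I: cv2.imwrite(f"pics/{n}5.png",camera(n)[:,:,::-1])
a=cv2.resize(cv2.imread("pics/scene5.png")[130:230,235:335],None,fx=4,fy=4);b=cv2.resize(cv2.imread("pics/top5.png")[135:235,235:335],None,fx=4,fy=4)
cv2.imwrite("pics/m5.png",np.hstack([a,b]))
E
```

```text
tcp in mouth (tool axes) [ 0.0019  0.0003 -0.0114] [1.11 0.38 0.16]
q [ 0.322  0.122 -0.753  1.695  0.658  1.586 -0.409] pos [ 0.508 -0.049  0.318] grip 0.3629106009313878 f [1.107 0.378 0.164]
rot left [ 0.352  0.117 -0.092] shift units in present axes [-0.077 -0.013  0.135] in goal axes [-0.077 -0.012  0.135]
```

View pics/m5.png

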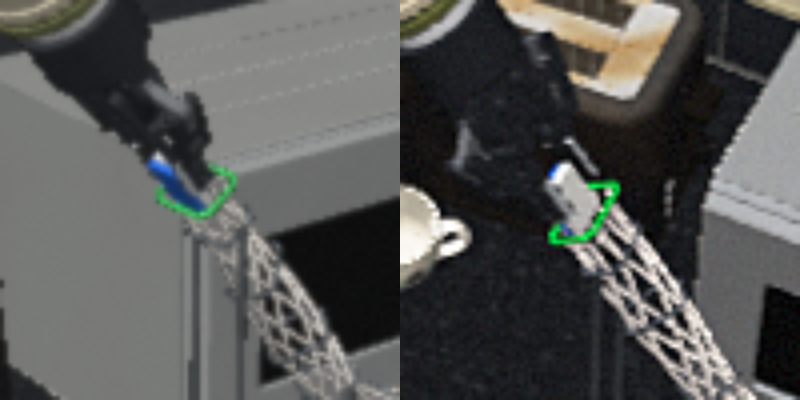

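The lower end is inside the rim in both views, close to the lower side, after a light contact of 4 N. I shift 3 mm toward the upper side and go a few mm deeper.

Call:
move_arm(moves=[[[-0.12,0,0],[0,0,0],0.3],[[0,0,0.1],[0,0,0],0.3],[[0,0,0.1],[0,0,0],0.3],[[0,0,0.05],[0,0,0],0.3],[[0,0,0],[0,0,0],0.3]])

```text
clock: 15.95
position: [0.5079, -0.0557, 0.3139]
ee_rot: [0.642, 0.705, -0.201, 0.225]
ft_force: [-0.1, 0.7, 0.3]
grip_width: 0.366
```

```bash
python3 - <<'E'
from sim import *
g=G.as_matrix()
o=get_obs();print("tcp in mouth (tool axes)",(g.T@(o["position"]-M)).round(4),o["ft_force"].round(2),o["grip_width"])
t=camera("top");i=camera("scene");print(blobs(t,(105,130,60),(125,255,255),4),blobs(i,(105,130,60),(125,255,255),4))
c=o["position"];z=R.from_quat(o["ee_rot"]).apply([0,0,1]);y=R.from_quat(o["ee_rot"]).apply([0,1,0]);x=R.from_quat(o["ee_rot"]).apply([1,0,0])
# white face upper edge: where along z the tablet's top end appears in top view
for k in(.024,.021,.018): print(k,"top-end centre px, white face",proj("top",c-k*z-.007*x),"blue face scene",proj("scene",c-k*z+.007*x))
cv2.imwrite("pics/m6.png",cv2.resize(t[160:220,260:320],None,fx=8,fy=8,interpolation=cv2.INTER_CUBIC)[:,:,::-1])
E
```

```text
tcp in mouth (tool axes) [-0.001   0.0001 -0.0046] [-0.07  0.71  0.31] 0.3661713572415448
[([274.8, 178.3], [274, 177, 3, 4, 6])] [([279.3, 176.1], [274, 171, 13, 11, 49])]
0.024 top-end centre px, white face [277.27704725 179.89663433] blue face scene [277.70201823 171.91609392]
0.021 top-end centre px, white face [277.84787772 180.66040251] blue face scene [278.18334466 172.61249069]
0.018 top-end centre px, white face [278.4174539  181.42249245] blue face scene [278.66310115 173.30661605]
```

View pics/m6.png

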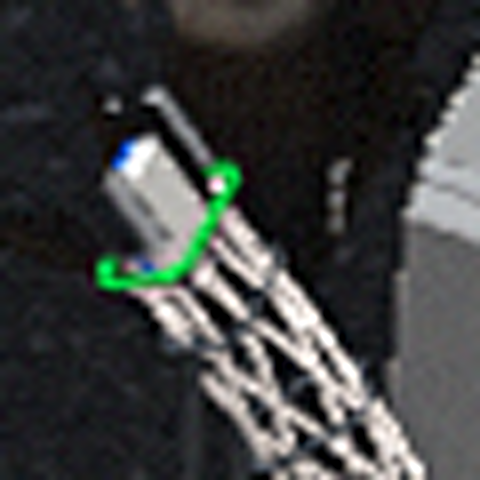

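The tablet is inside the rim with no contact force. I release it, back off and wait.

Call:
move_arm(moves=[[[0,0,0],[0,0,0],0.5],[[0,0,0],[0,0,0],0.5],[[0,0,-0.2],[0,0,0],0.5],[[0,0,-0.4],[0,0,0],0.5],[[0,0,-0.8],[0,0,0],0.5]])

```text
clock: 16.68
position: [0.5057, -0.0354, 0.3431]
ee_rot: [0.642, 0.705, -0.201, 0.225]
ft_force: [-0.5, 0.6, 0.0]
grip_width: 0.501
```

Call:
move_arm(moves=[[[0,0,-0.9],[0,0,0],0.5],[[0,0,-0.9],[0,0,0],0.5],[[0,0,-0.9],[0,0,0],0.5],[[0,0,0],[0,0,0],0.5],[[0,0,0],[0,0,0],0.5]])

```text
clock: 17.3
position: [0.5018, 0.0026, 0.3973]
ee_rot: [0.642, 0.705, -0.201, 0.225]
ft_force: [-0.3, -0.6, -0.6]
grip_width: 0.498
```

```bash
python3 - <<'E'
from sim import *
o=get_obs();print(o["clock"],o["position"],o["joint_pos"].round(3))
t=camera("top");i=camera("scene")
for n,im in(("top",t),("scene",i)): print(n,blobs(im,(105,130,60),(125,255,255),4),blobs(im,*COL["green"]))
a=cv2.resize(i[160:280,265:365],None,fx=4,fy=4,interpolation=cv2.INTER_CUBIC);b=cv2.resize(t[170:290,275:375],None,fx=4,fy=4,interpolation=cv2.INTER_CUBIC)
cv2.imwrite("pics/m7.png",np.hstack([a,b])[:,:,::-1])
E
```

```text
17.3 [0.50182255 0.00264325 0.3973307 ] [ 0.248  0.131 -0.795  1.526  0.653  1.781 -0.406]
top [([358.7, 266.8], [353, 263, 12, 9, 44]), ([357.2, 271.3], [352, 268, 12, 8, 24])] [([280.4, 187.7], [272, 180, 18, 17, 102]), ([365.8, 271.5], [365, 270, 3, 4, 8]), ([396.0, 306.0], [393, 303, 7, 8, 33])]
scene [([345.0, 233.9], [342, 233, 7, 2, 7])] [([283.8, 176.8], [274, 170, 20, 15, 71])]
```

View pics/m7.png

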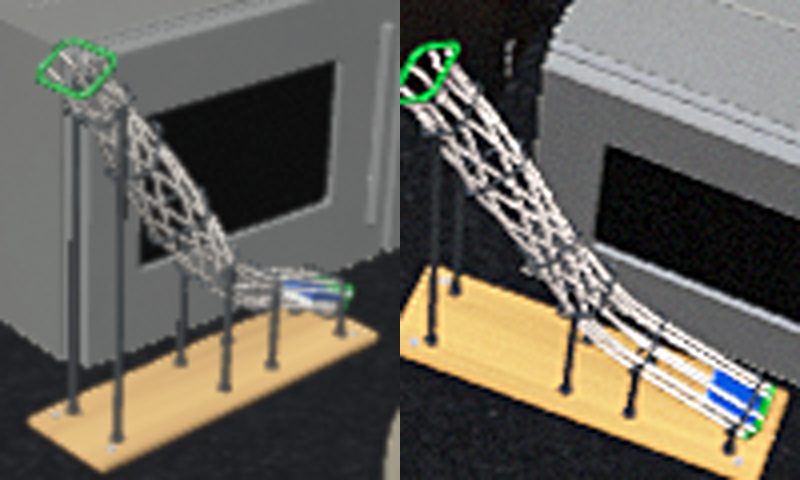

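Blue lies at the outlet against the green stop, blue side up: blue at (358,268) in top and (345,234) in scene. Now I plan the way to the orange one and back in the fitted model.

```bash
cat > plan2.py <<'E'
from sim import *
np.set_printoptions(precision=2,suppress=True)
q0=get_obs()["joint_pos"];g=G.as_matrix();K=R.from_quat([-.032,.9995,0,0])
A=np.array([.4485,.2805,.10]);B=A*[1,1,0]+[0,0,.023];pre=M-.07*g[:,2];ins=M-.007*g[:,2]
V=R.from_quat([.568,.738,.175,.32]);H=R.from_matrix(R.concatenate([K,G]).as_matrix().mean(0)) 
from scipy.spatial.transform import Slerp
mid=lambda a,b,t:Slerp([0,1],R.concatenate([a,b]))(t)
outs={"direct":[],"highmid":[(np.array([.48,.14,.40]),mid(G,K,.5))],"rotfirst":[(np.array([.48,.1,.42]),K)],"late":[(np.array([.46,.25,.3]),G)],"fwd":[(np.array([.55,.18,.4]),mid(G,K,.5))]}
backs={"direct":[],"lowrot":[(A+[0,0,.15],mid(K,G,.5)),(A+[.02,-.05,.22],G)],"high":[(np.array([.48,.16,.42]),K)],"V":[(np.array([.48,.104,.485]),V)],"fwdmid":[(np.array([.55,.18,.4]),mid(K,G,.5))],"fwdG":[(np.array([.55,.2,.38]),G)]}
for on,o in outs.items():
    q=q0;e=[];n=0;mx=0
    for w in o+[(A,K),(B,K)]:
        q,t,er=rows_to(q,*w);e.append(er);n+=len(t)
    print(on,n,"err",np.array(e)*1000,q)
    for bn,b in backs.items():
        qq=q;e=[];n=0;tt=[]
        for w in [(A+[0,0,.05],K)]+b+[(pre,G),(ins,G)]:
            qq,t,er=rows_to(qq,*w);e.append(er);n+=len(t);tt+=t
        v=np.abs(np.diff(tt,axis=0)).max()/.125
        print("   ",bn,n,"err",np.array(e)*1000,qq,"vmax",v)
E
python3 plan2.py
```

```text
direct 18 err [0. 0.] [ 0.13  0.52 -0.92  1.88  0.49  0.99  0.63]
    direct 22 err [0.   0.01 0.  ] [ 0.36  0.14 -0.76  1.7   0.68  1.55 -0.4 ] vmax 0.7016992493895945
    lowrot 28 err [0.   0.01 0.01 0.   0.  ] [ 0.16  0.12 -0.54  1.7   0.65  1.53 -0.37] vmax 1.5041300064159535
    high 28 err [0.   0.   0.01 0.  ] [ 0.49  0.16 -0.91  1.71  0.7   1.57 -0.42] vmax 1.5946392990210598
    V 29 err [0.   0.03 0.01 0.  ] [ 0.41  0.14 -0.81  1.71  0.68  1.56 -0.4 ] vmax 1.1228429595559262
    fwdmid 27 err [0.   0.01 0.   0.  ] [ 0.27  0.13 -0.66  1.7   0.66  1.54 -0.39] vmax 0.5805804641290835
    fwdG 26 err [0.   0.01 0.01 0.  ] [ 0.16  0.12 -0.53  1.7   0.65  1.53 -0.37] vmax 1.3129988494475247
highmid 20 err [0.01 0.   0.  ] [ 0.1   0.5  -0.88  1.88  0.47  0.98  0.65]
    direct 22 err [0.   0.01 0.  ] [ 0.32  0.13 -0.71  1.7   0.67  1.55 -0.39] vmax 0.7043985456581399
    lowrot 28 err [0.   0.01 0.01 0.   0.  ] [ 0.13  0.12 -0.5   1.7   0.64  1.53 -0.37] vmax 1.5200944873416085
    high 28 err [0.   0.   0.01 0.  ] [ 0.44  0.15 -0.85  1.71  0.69  1.56 -0.41] vmax 1.57506033608681
[... 1742 characters left out ...]
22 err [0. 0. 0.] [ 0.2   0.57 -1.01  1.88  0.57  1.01  0.58]
    direct 22 err [0.   0.01 0.  ] [ 0.46  0.15 -0.87  1.71  0.69  1.56 -0.41] vmax 0.6983927438917742
    lowrot 28 err [0.   0.01 0.01 0.   0.  ] [ 0.24  0.13 -0.62  1.7   0.66  1.54 -0.38] vmax 1.4572992840935517
    high 28 err [0.   0.   0.02 0.  ] [ 0.62  0.19 -1.06  1.71  0.73  1.59 -0.44] vmax 1.6599266346329111
    V 29 err [0.   0.03 0.01 0.  ] [ 0.41  0.14 -0.81  1.71  0.68  1.56 -0.4 ] vmax 1.1518069680950653
    fwdmid 27 err [0.   0.01 0.   0.  ] [ 0.36  0.14 -0.76  1.7   0.68  1.55 -0.4 ] vmax 0.5729911799005287
    fwdG 26 err [0.   0.01 0.01 0.  ] [ 0.23  0.13 -0.62  1.7   0.66  1.54 -0.38] vmax 1.2666487667257986
```

```bash
python3 - <<'E'
from sim import *
rows(np.array([.4485,.2805,.12]),R.from_quat([-.032,.9995,0,0]),.03)
E
```

```text
([1.11, -0.08, 0.18], [-1.9, 2.0, -6.1])
([1.11, 0.03, 0.22], [-1.9, 2.0, -6.1])
([1.09, 0.14, 0.26], [-1.9, 2.0, -6.1])
([1.06, 0.25, 0.31], [-1.9, 2.0, -6.1])
([1.02, 0.35, 0.35], [-1.9, 2.0, -6.1])
([0.96, 0.44, 0.4], [-1.9, 2.0, -6.1])
([0.9, 0.52, 0.45], [-1.9, 2.0, -6.1])
([0.82, 0.6, 0.5], [-1.9, 2.0, -6.1])
([0.74, 0.66, 0.55], [-1.9, 2.0, -6.1])
([0.64, 0.72, 0.59], [-1.9, 2.0, -6.1])
([0.54, 0.76, 0.64], [-1.9, 2.0, -6.1])
([0.44, 0.79, 0.68], [-1.9, 2.0, -6.1])
([0.33, 0.81, 0.72], [-1.9, 2.0, -6.1])
([0.21, 0.81, 0.76], [-1.9, 2.0, -6.1])
q now [ 0.25  0.13 -0.79  1.53  0.65  1.78 -0.41] expected end q [ 0.19  0.35 -1.01  1.79  0.32  1.19  0.72]
```

Call:
move_arm(moves=[[[1,-0.08,0.18],[-1.9,2.0,-6.1],0.52],[[1,0.03,0.22],[-1.9,2.0,-6.1],0.52],[[1,0.14,0.26],[-1.9,2.0,-6.1],0.52],[[1,0.25,0.31],[-1.9,2.0,-6.1],0.52],[[1,0.35,0.35],[-1.9,2.0,-6.1],0.52]])

```text
clock: 18.02
position: [0.4848, 0.0944, 0.3033]
ee_rot: [0.427, 0.88, -0.139, 0.154]
ft_force: [0.8, -0.1, -0.4]
grip_width: 0.523
```

Call:
move_arm(moves=[[[0.96,0.44,0.4],[-1.9,2.0,-6.1],0.52],[[0.9,0.52,0.45],[-1.9,2.0,-6.1],0.52],[[0.82,0.6,0.5],[-1.9,2.0,-6.1],0.52],[[0.74,0.66,0.55],[-1.9,2.0,-6.1],0.52],[[0.64,0.72,0.59],[-1.9,2.0,-6.1],0.52]])

```text
clock: 18.65
position: [0.4655, 0.1936, 0.2043]
ee_rot: [0.177, 0.98, -0.064, 0.07]
ft_force: [0.1, -1.0, -0.2]
grip_width: 0.521
```

Call:
move_arm(moves=[[[0.54,0.76,0.64],[-1.9,2.0,-6.1],0.52],[[0.44,0.79,0.68],[-1.9,2.0,-6.1],0.52],[[0.33,0.81,0.72],[-1.9,2.0,-6.1],0.52],[[0.21,0.81,0.76],[-1.9,2.0,-6.1],0.52]])

```text
clock: 19.15
position: [0.4501, 0.2728, 0.125]
ee_rot: [-0.034, 0.999, -0.001, -0.001]
ft_force: [-0.3, -1.0, -0.8]
grip_width: 0.517
```

```bash
python3 - <<'E'
from h import *
go(np.array([.4485,.2805,.0235]),R.from_quat([-.032,.9995,0,0]))
for n in I: print(n,[b for b in blobs(camera(n),*COL["orange"]) if 170<b[0][0]<230 and b[0][1]>150])
E
```

```text
q [ 0.22   0.371 -0.997  1.808  0.339  1.151  0.751] pos [0.45  0.273 0.125] grip 0.5174421045730058 f [-0.346 -0.977 -0.827]
rot left [-0.1   -0.146  0.265] shift units in present axes [0.032 0.32  4.061] in goal axes [0.043 0.312 4.062]
scene [([189.4, 313.7], [184, 307, 12, 15, 119])]
top []
```

Call:
move_arm(moves=[[[0.04,0.16,0.5],[0,0,0.3],0.52],[[0,0.15,0.8],[0,0,0],0.52],[[0,0,0.9],[0,0,0],0.52],[[0,0,0.9],[0,0,0],0.52],[[0,0,0.6],[0,0,0],0.52]])

```text
clock: 19.88
position: [0.4482, 0.2801, 0.032]
ee_rot: [-0.03, 1.0, -0.001, -0.001]
ft_force: [1.0, -0.6, -0.1]
grip_width: 0.524
```

```bash
python3 - <<'E'
from h import *
go(np.array([.4485,.2805,.0235]),R.from_quat([-.032,.9995,0,0]))
i=camera("scene");cv2.imwrite("pics/g8.png",i[:,:,::-1]);print([b for b in blobs(i,*COL["orange"]) if 170<b[0][0]<230 and b[0][1]>150])
E
```

```text
q [ 0.121  0.502 -0.913  1.878  0.472  0.997  0.633] pos [0.448 0.28  0.032] grip 0.5238006296792036 f [ 1.038 -0.566 -0.075]
rot left [-0.168 -0.116 -0.191] shift units in present axes [-0.013  0.017  0.338] in goal axes [-0.012  0.016  0.338]
[([189.4, 313.7], [184, 307, 12, 15, 119])]
```

Call:
move_arm(moves=[[[0,0.02,0.3],[0,0,0],0.52],[[0,0,0],[0,0,0],0.3],[[0,0,0],[0,0,0],0.3],[[0,0,0],[0,0,0],0.3],[[0,0,0],[0,0,0],0.3]], squeeze=30)

```text
clock: 20.55
position: [0.4488, 0.281, 0.0264]
ee_rot: [-0.03, 1.0, -0.001, -0.0]
ft_force: [-0.1, -0.4, 0.1]
grip_width: 0.369
```

Call:
move_arm(moves=[[[0,0,-0.5],[0,0,0],0.3],[[0,0,-1],[0,0,0],0.3],[[0,0,-1],[0,0,0],0.3],[[0,0,-1],[0,0,0],0.3],[[0,0,-1],[0,0,0],0.3]])

```text
clock: 21.18
position: [0.4487, 0.2814, 0.1403]
ee_rot: [-0.031, 1.0, -0.001, -0.0]
ft_force: [0.6, -0.3, -0.2]
grip_width: 0.366
```

```bash
python3 - <<'E'
from sim import *
rows(M-.07*G.as_matrix()[:,2],G,.027)
for n in I: print(n,[b for b in blobs(camera(n),*COL["orange"]) if 150<b[0][0]<230 and b[0][1]>150])
E
```

```text
([-0.1, -0.81, -0.6], [1.8, -1.8, 5.7])
([-0.2, -0.81, -0.57], [1.8, -1.8, 5.7])
([-0.3, -0.8, -0.54], [1.8, -1.8, 5.7])
([-0.39, -0.78, -0.5], [1.8, -1.8, 5.7])
([-0.48, -0.76, -0.47], [1.8, -1.8, 5.7])
([-0.57, -0.72, -0.43], [1.8, -1.8, 5.7])
([-0.65, -0.67, -0.38], [1.8, -1.8, 5.7])
([-0.73, -0.61, -0.34], [1.8, -1.8, 5.7])
([-0.8, -0.55, -0.3], [1.8, -1.8, 5.7])
([-0.86, -0.47, -0.26], [1.8, -1.8, 5.7])
([-0.91, -0.39, -0.22], [1.8, -1.8, 5.7])
([-0.95, -0.31, -0.17], [1.8, -1.8, 5.7])
([-0.98, -0.22, -0.14], [1.8, -1.8, 5.7])
([-1.0, -0.12, -0.1], [1.8, -1.8, 5.7])
([-1.01, -0.03, -0.06], [1.8, -1.8, 5.7])
q now [ 0.21  0.36 -1.01  1.79  0.33  1.18  0.74] expected end q [ 0.28  0.14 -0.76  1.61  0.66  1.67 -0.4 ]
scene [([186.1, 277.5], [180, 269, 13, 18, 171])]
top [([152.0, 214.1], [151, 211, 3, 7, 17])]
```

Call:
move_arm(moves=[[[-0.1,-0.81,-0.6],[1.8,-1.8,5.7],0.3],[[-0.2,-0.81,-0.57],[1.8,-1.8,5.7],0.3],[[-0.3,-0.8,-0.54],[1.8,-1.8,5.7],0.3],[[-0.39,-0.78,-0.5],[1.8,-1.8,5.7],0.3],[[-0.48,-0.76,-0.47],[1.8,-1.8,5.7],0.3]])

```text
clock: 21.9
position: [0.4672, 0.1809, 0.2145]
ee_rot: [0.218, 0.97, -0.077, 0.08]
ft_force: [-0.2, -0.3, -0.9]
grip_width: 0.365
```

Call:
move_arm(moves=[[[-0.57,-0.72,-0.43],[1.8,-1.8,5.7],0.3],[[-0.65,-0.67,-0.38],[1.8,-1.8,5.7],0.3],[[-0.73,-0.61,-0.34],[1.8,-1.8,5.7],0.3],[[-0.8,-0.55,-0.3],[1.8,-1.8,5.7],0.3],[[-0.86,-0.47,-0.26],[1.8,-1.8,5.7],0.3]])

```text
clock: 22.52
position: [0.4859, 0.0812, 0.2901]
ee_rot: [0.448, 0.868, -0.147, 0.155]
ft_force: [-0.1, -0.2, -0.2]
grip_width: 0.367
```

Call:
move_arm(moves=[[[-0.91,-0.39,-0.22],[1.8,-1.8,5.7],0.3],[[-0.95,-0.31,-0.17],[1.8,-1.8,5.7],0.3],[[-0.98,-0.22,-0.14],[1.8,-1.8,5.7],0.3],[[-1.0,-0.12,-0.1],[1.8,-1.8,5.7],0.3],[[-1.0,-0.03,-0.06],[1.8,-1.8,5.7],0.3]])

```text
clock: 23.15
position: [0.5045, -0.0186, 0.3652]
ee_rot: [0.645, 0.703, -0.205, 0.217]
ft_force: [0.5, 0.3, -0.3]
grip_width: 0.368
```

```bash
python3 - <<'E'
from h import *
g=G.as_matrix();go(M-.0046*g[:,2]-.001*g[:,0])
for n in I: 
    im=camera(n);print(n,[b for b in blobs(im,*COL["orange"],4) if 230<b[0][0]<320 and 140<b[0][1]<230],blobs(im,(105,130,60),(125,255,255),4))
E
```

```text
q [ 0.264  0.134 -0.76   1.584  0.645  1.718 -0.406] pos [ 0.504 -0.019  0.365] grip 0.36765465753467225 f [ 0.478  0.305 -0.257]
rot left [-0.754 -0.218 -0.258] shift units in present axes [-0.053  0.027  2.537] in goal axes [-0.043 -0.007  2.537]
scene [([265.9, 157.7], [263, 156, 7, 5, 19]), ([275.3, 166.4], [274, 165, 4, 4, 9])] [([345.5, 234.0], [343, 234, 6, 1, 6])]
top [([263.8, 162.3], [263, 161, 3, 4, 6]), ([267.0, 177.5], [265, 176, 5, 4, 6])] [([358.7, 266.8], [353, 263, 12, 9, 44]), ([357.2, 271.3], [352, 268, 12, 8, 24])]
```

Call:
move_arm(moves=[[[-0.04,0,0.5],[-0.7,-0.2,-0.2],0.3],[[0,0,0.6],[0,0,0],0.3],[[0,0,0.4],[0,0,0],0.3],[[0,0,0.3],[0,0,0],0.3],[[0,0,0.2],[0,0,0],0.3]])

```text
clock: 23.88
position: [0.5073, -0.0476, 0.324]
ee_rot: [0.641, 0.706, -0.202, 0.222]
ft_force: [0.3, 0.4, 0.1]
grip_width: 0.366
```

```bash
python3 - <<'E'
from h import *
g=G.as_matrix();go(M-.0046*g[:,2]-.001*g[:,0])
E
```

```text
q [ 0.306  0.121 -0.738  1.68   0.651  1.602 -0.397] pos [ 0.507 -0.048  0.324] grip 0.36615775715754506 f [0.31  0.407 0.067]
rot left [-0.005 -0.09   0.113] shift units in present axes [-0.035 -0.008  0.519] in goal axes [-0.034 -0.008  0.519]
```

Call:
move_arm(moves=[[[-0.03,0,0.2],[0,0,0],0.3],[[0,0,0.15],[0,0,0],0.3],[[0,0,0.15],[0,0,0],0.3],[[0,0,0],[0,0,0],0.3],[[0,0,0],[0,0,0],0.3]])

```text
clock: 24.5
position: [0.5081, -0.055, 0.3146]
ee_rot: [0.641, 0.706, -0.202, 0.222]
ft_force: [0.6, -0.1, -0.9]
grip_width: 0.37
```

```bash
python3 - <<'E'
from h import *
g=G.as_matrix();go(M-.0046*g[:,2]-.001*g[:,0])
for n in I: 
    im=camera(n);print(n,[b for b in blobs(im,*COL["orange"],4) if 230<b[0][0]<320 and 140<b[0][1]<230],blobs(im,(105,130,60),(125,255,255),4))
E
```

```text
q [ 0.315  0.122 -0.732  1.698  0.654  1.578 -0.397] pos [ 0.508 -0.055  0.315] grip 0.3699015250982418 f [ 0.557 -0.104 -0.881]
rot left [ 0.021 -0.086  0.103] shift units in present axes [-0.004 -0.012  0.042] in goal axes [-0.004 -0.012  0.042]
scene [([277.5, 173.4], [274, 171, 7, 6, 25]), ([285.2, 180.4], [284, 180, 3, 2, 5])] [([345.0, 233.9], [342, 233, 7, 2, 7])]
top [([275.0, 179.0], [274, 178, 3, 3, 5])] [([358.7, 266.9], [353, 263, 12, 9, 45]), ([357.0, 271.2], [352, 268, 12, 8, 25])]
```

The pose is the same as for blue, with no contact force. I release, back off and take the last picture.

Call:
move_arm(moves=[[[0,0,0],[0,0,0],0.5],[[0,0,0],[0,0,0],0.5],[[0,0,-0.2],[0,0,0],0.5],[[0,0,-0.4],[0,0,0],0.5],[[0,0,-0.8],[0,0,0],0.5]])

```text
clock: 25.22
position: [0.5059, -0.035, 0.3437]
ee_rot: [0.641, 0.706, -0.202, 0.222]
ft_force: [0.1, 0.4, 0.9]
grip_width: 0.5
```

Call:
move_arm(moves=[[[0,0,-0.9],[0,0,0],0.5],[[0,0,-0.9],[0,0,0],0.5],[[0,0,-0.9],[0,0,0],0.5],[[0,0,0],[0,0,0],0.5],[[0,0,0],[0,0,0],0.5]])

```text
clock: 25.85
position: [0.5024, 0.0029, 0.398]
ee_rot: [0.641, 0.706, -0.202, 0.222]
ft_force: [-0.3, -0.0, 0.1]
grip_width: 0.504
```

Call:
move_arm(moves=[[[0,0,0],[0,0,0],0.5],[[0,0,0],[0,0,0],0.5],[[0,0,0],[0,0,0],0.5],[[0,0,0],[0,0,0],0.5]])

```text
clock: 26.35
position: [0.5025, 0.0032, 0.3985]
ee_rot: [0.641, 0.706, -0.202, 0.222]
ft_force: [0.2, -0.4, -0.2]
grip_width: 0.501
```

```bash
python3 - <<'E'
from h import *
t=camera("top");i=camera("scene")
for n,im in(("top",t),("scene",i)): print(n,"blue",blobs(im,(105,130,60),(125,255,255),3),"orange",[b for b in blobs(im,*COL["orange"],3) if 320<b[0][0]<375 and 220<b[0][1]<290])
a=cv2.resize(i[160:280,265:365],None,fx=4,fy=4,interpolation=cv2.INTER_CUBIC);b=cv2.resize(t[170:290,275:375],None,fx=4,fy=4,interpolation=cv2.INTER_CUBIC)
cv2.imwrite("pics/m9.png",np.hstack([a,b])[:,:,::-1])
E
```

```text
top blue [([359.1, 267.1], [354, 263, 12, 10, 46]), ([357.0, 271.1], [352, 268, 12, 8, 23])] orange [([347.3, 260.0], [342, 256, 12, 9, 49]), ([345.8, 264.4], [341, 261, 11, 8, 25]), ([345.5, 284.5], [344, 284, 4, 2, 4]), ([359.5, 289.5], [358, 289, 4, 2, 4])]
scene blue [([346.0, 234.0], [344, 234, 5, 1, 5])] orange []
```

View pics/m9.png

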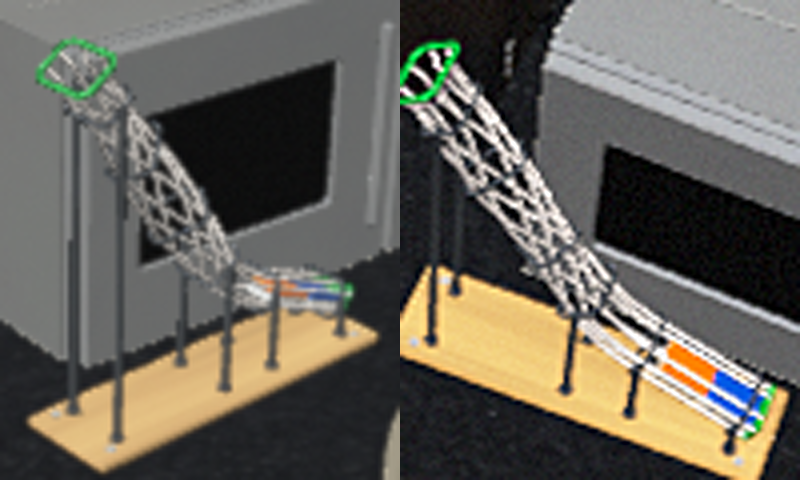

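Both tablets lie coloured side up in the bottom channel, blue at the stop (358,269) and orange right behind it (346,262).

```bash
python3 -c "from workcell import *; print(hand_in())"
```

```text
the job is handed in; nothing more can be done
None
```

I loaded both tablets and handed the job in at about 26 s of the 58 s allowed. In the last pictures, blue lies against the green stop, orange lies right behind it, and both are coloured side up. The gripper was open and clear of the dispenser. I dropped orange only after seeing blue at rest at the outlet.

- **Checks that agreed:** each tablet was held about 8 mm from the rim plane with no contact force just before release. Only pictures were taken after release; the resting distances and tilts were not measured.
- **What went wrong on the way:** the arm first wound up against its joint limits (q2 and q3) near the mouth. I unwound it using a kinematic model fitted from the logged states. The blue tablet also touched the mouth with about 4 N on its first insertion, so I shifted it 3 mm and put it in cleanly.
- **Not checked:** I kept clear of the salt shaker, cup and spice jar, but did not measure their positions again at the end.

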